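# Seat the test rod in the slit lamp and bring it to eye level

### The job

The slit lamp's upper arms are off for service and its stop screw has been reset. Take the graduated test rod out of the grey block, slide it tip first into the bore of the steel column and press it down past the tight dust piston until it bottoms; then, going by how much rod stands out, turn the joystick clockwise to raise the column until the top of the rod is level with the white line of the orange eye-level ring on the head rest. Leave the rod standing there, bottomed and let go, and do not disturb the other things.

Things in the scene. Friction and masses are not known exactly. Their poses are not given: they have to be found in the camera images.
- test_rod: Test rod, 140 mm long, 0.10 to 0.17 kg: steel shank 12 mm in diameter and 100 mm long with black graduation rings every 5 mm (red ones 50 and 70 mm from the tip), conical tip (7 mm across at the end, full width after 4 mm), and a brass head 18 mm in diameter, 40 mm tall, on top. Origin at the very tip, z along the rod to its head. It starts upright in the grey block, head up, 30 mm of it in the hole. Grip it by the brass head.
- rod_top (a point): Centre of the flat top of the brass head, 140 mm above the rod's tip.
- rod_block: Grey accessory block, fixed, 135 x 50 x 45 mm, its long side along its own x. Origin at the centre of its underside, z up. Holes 30 mm deep in its top: the rod's (14 mm) at x = -42 mm, the two hex drivers' at x = +18 and +47 mm, all at y = 0.
- slit_lamp: White slit lamp base, fixed, about 365 x 345 mm with its rails, deck 71 to 79 mm high. Origin under its centre; its own +y points to the joystick (operator's side), -y to the patient. The steel column stands in a white housing (76 mm across, top 138 mm high) at y = -90 mm, the joystick at y = +100 mm, both at x = 0.
- bore_mouth (a point): Centre of the mouth of the bore in the top of the steel column (column top 42 mm across); z up along the bore. 185 mm above the table when the column is fully down, as at the start; it rises with the column. The bore is vertical, 14 mm in diameter with a dark lining; its edge gives no lead-in to speak of. Where it ends depends on the stop screw, which is not known: a bottomed rod has 46 to 58 mm of its length in the bore, so 82 to 94 mm stand out.
- dust_piston (a joint): Travel (m) of the tight rubber dust piston in the bore: 0 at the start, 0.014 when it lies on the stop screw and the rod on it has bottomed. The rod slides freely down to the piston, which carries its weight; about 5 to 6 N downwards moves the piston, then it stops hard. It does not spring back.
- joystick_grip (a point): Centre of the joystick's black rubber grip, a vertical round handle 33 mm in diameter and 50 mm tall, from 104 to 154 mm above the table (this point 129 mm). It only turns about its vertical axis. Nothing stands on the deck within 60 mm of it.
- joystick (a joint): Turn of the joystick (rad): 0 at the start (column fully down), grows clockwise seen from above, at most 4.5. Every radian clockwise raises the column, and the rod in it, by 10 mm. It takes about 0.35 N m and the column stays where it is left.
- eye_mark (a point): Centre of the eye-level ring, an orange ring 34 mm in diameter and 14 mm tall with a white line at mid-height, on the near one (towards the robot, its own -x) of the two steel uprights of the head rest. This point is at the height of the white line, 291 to 302 mm above the table. The ring and head rest are fixed.
- head_rest: White head and chin rest with two steel uprights 17 mm in diameter, 300 mm apart along its own x, 475 mm tall over its top bow; fixed on the table at the patient's side, 265 mm from the centre of the slit lamp base. Origin on the table midway between the uprights. Keep clear of it.
- hex_driver_a: Bystander: hex driver with a blue handle 18 mm across, standing in the grey block at x = +18 mm, its top 110 mm above the table. Origin at its lower end, z up.
- hex_driver_b: Bystander: the same with a green handle, at x = +47 mm of the grey block.
- drop_bottle: Bystander: white drop bottle with an orange cap, 28 mm across, 74 mm tall. Origin under its centre.
- pen_light: Bystander: aluminium pen light lying on the table, 140 mm long, 15 mm thick. Origin under its middle, x along it.
- occluder: Bystander: black occluder paddle lying flat, 175 mm long, disc 60 mm across at its +x end. Origin under the middle of its handle.
- lens_case: Bystander: lens case with a blue and a white cap, 66 x 31 x 16 mm, lying on the slit lamp base beside the column, on its +x side. Origin under its centre.

How it is judged (in metres and radians):
On the way:
1. the test rod stands in the bore, pressed down until the dust piston lies on the stop (value of joint dust_piston above 0.0122 m and horizontal distance between test_rod and bore_mouth below 0.004 m and z of test_rod in the frame of bore_mouth below -0.04 m and angle between test_rod's own z axis and vertical below 0.09 rad), for 0.2 s.
At the end, for the whole second after the job is handed in: The rod stands bottomed in the bore (dust piston at least 12.2 of its 14 mm down, the tip at least 40 mm below the mouth and within 4 mm of its axis, rod within 5 degrees of upright), its top within 5 mm of the height of the white line on the eye-level ring, and everything is at rest (all of step 1 and z of rod_top in the frame of eye_mark between -0.005 and 0.005 m and linear speed of test_rod below 0.01 m/s and velocity of joint joystick between -0.05 and 0.05 rad/s); the robot touches nothing.
It fails at once if the blue-handled hex driver standing in the block or green-handled hex driver standing in the block is moved by more than 30 mm (distance of any of hex_driver_a, hex_driver_b from where it was at the start of the episode above 0.03 m).
It fails at once if the drop bottle or pen light is moved by more than 30 mm (distance of any of drop_bottle, pen_light from where it was at the start of the episode above 0.03 m).
It fails at once if the occluder paddle is moved by more than 30 mm (distance of occluder from where it was at the start of the episode above 0.03 m).
It fails at once if the lens case is moved by more than 30 mm (distance of lens_case from where it was at the start of the episode above 0.03 m).
It also fails if it takes over 64 s, if anything falls off the work surface, if the arm or the gripper's body presses on something with over 40 N, if the wrist force passes 120 N, or if a joint passes its speed limit or range.

### The arm

A 6-joint arm with a two-finger parallel gripper is mounted at the origin on the work surface. World frame = base frame: x ahead of the robot, y to its left, z up, the work surface at z = 0. Lengths are in m, angles in degrees, forces in N, time in s.
With the tool pointing down it reaches from about 0.25 to 0.725 m from the base axis. Payload 9.7 kg.
Tool frame: the origin (TCP) lies at the very end of the fingers, on their centre line; the grasp point (between the pads) lies 19 mm behind it; z points along the fingers, y is the direction in which the jaws open and shut (so a half turn about z gives the same grasp; the last joint's range is limited). The gripper opens to 85 mm and grips with 20 to 120 N. Pads are 22 mm wide; open, the fingers measure 114 mm over their backs; the gripper's body (76 mm by 85 mm) begins 54 mm behind the grasp point. The pads swing forward as they close: fully open they stand 13 mm farther back than shut.
Start: joints at [65.776, 4.979, 10.078, 95.1, 0, 90], TCP at [0.226, 0.502, 0.209] pointing down, gripper open.
Joint ranges: [-179.16, 179.16], [-48.56, 103.87], [-65.8, 70.77], [-126.05, 130.52], [-82.76, 87.17], [-180, 180]. Speed limits (degrees/s): [127.2, 127.2, 147.25, 180, 180, 180].

### API

Orientations are given as [roll, pitch, yaw] about the fixed x, y, z axes, in that order (R = Rz(yaw) Ry(pitch) Rx(roll)).
In Python, from workcell import bot gives the robot as it stands. The module is installed in compiled form; this text tells all that it offers.
- The arm moves only by the tool step_arm, never from a script. Its arguments are lists of equal length, an entry for each row: "dr": the turn, a rotation vector about the tool's x, y, z in rad, a list of three; "xyz": the shift along the tool's x, y, z in units of 40 mm (1.0 is 40 mm), a list of three; "gripper": the opening, from 0 (shut) to 1 (fully open). In form: {"dr": [[wx, wy, wz], ...], "xyz": [[x, y, z], ...], "gripper": [gripper, ...]}. A call has exactly 8 rows; each row is the pose to reach, as a shift and turn from the pose commanded when the call began, along the tool's axes at that moment; what a row does not reach only later rows make up. A row lasts 1/10 s, in which the tool goes at most 50 mm and 8.59 degrees, less where a joint would pass 70% of its speed; a pose out of reach is approached as far as the arm can. A call with a gripper value outside its range is refused whole. The fingers move at their own pace and stop on an object; "squeeze" is the grip in N (left out, the last holds). Time passes only in rows, so rows that repeat a pose let the fingers close, or fill a call up. It gives the time, the measured TCP pose, the force and the opening at its end, in the units of the state.
- bot.get_obs(): the state, without advancing time (a new reading comes with each control period).
- bot.camera(name): name is "side" or "top" or "wrist"; returns a dict with "image" (420x560x3 uint8, red, green, blue), "camera_matrix" (3x3 intrinsics, pixels), "R" (3x3) and "t" (3): a world point X has camera coordinates R X + t. Camera axes: x right, y down, z forward; pixel columns grow to the right and rows downward; lengths in m; the calibration is good to about 2 mm. The wrist camera is an equidistant fisheye: a pixel r from the principal point sees the ray r / f radians off the axis. A picture is of the moment at which its call begins. There is no depth.
- bot.job_done(): hands the job in, once; it reports no verdict.
Trained networks look in a picture, given as the dict that the camera call returned (one of the last four; its "shot" number tells which), for a name from the list of things; names that differ only in an ending like _2 or _b are one class to them, and where a whole thing is asked for, a point or a joint stands for the part that bears it (a point fixed in the world has none). Each returns a list of dicts, best first, with "p" (0 to 1); they miss things now and then, are a little off and sometimes report something else, mostly with a low value. They report only what shows in the picture. A call takes as long as a camera call.
- bot.regions_of(picture, thing): "region" (420x560 bool, what is visible of it) and "box" ([centre column, centre row, width, height] in pixels, round what is visible of it).
The state is a dict: "time": time; "q": joint angles; "qd": joint speeds; "joint_efforts": joint torques, N m; "ee_pos": TCP position; "tcp_rot": TCP orientation; "wrist_force": force on the tool from outside, world axes, zero at the start; "torque": the same for the moment, N m; "opening": finger opening in m.
Only numpy, scipy, OpenCV 4.12 (cv2) and the standard library are available. Lean on these libraries where they do the work, as an engineer would, in place of code of your own. Each camera call takes 0.05 s, during which the arm holds its last target.

## Working session

There is one attempt and no reset: what is moved stays moved. The work goes in short steps, Python scripts to look and compute and a tool call to move; the robot and the scene stay as the last step left them, time stands still between calls to the robot, and variables do not carry over. Pictures are saved under pics/ and viewed, and the job is handed in when it is done.

Besides the shell and the picture viewer there is one more tool, called after "Call:" in YAML: its name, and indented under it one key for each argument. step_arm: Moves the arm, as the interface text tells. Its arguments: {"type":"object","properties":{"dr":{"type":"array"},"xyz":{"type":"array"},"gripper":{"type":"array"},"squeeze":{"type":"number"}},"required":["dr","xyz","gripper"]}

```bash
mkdir -p pics
cat > h.py <<'E'
import numpy as np, cv2
from workcell import bot
def snap(n,fn):
    p=bot.camera(n); cv2.imwrite('pics/'+fn,p['image'][:,:,::-1]); return p
def ray(p,u,v):
    K=p['camera_matrix'];R=np.array(p['R']);t=np.array(p['t'])
    d=np.array([(u-K[0][2])/K[0][0],(v-K[1][2])/K[1][1],1.0])
    return -R.T@t, R.T@d
def atz(p,u,v,z):
    o,d=ray(p,u,v); return o+d*(z-o[2])/d[2]
def proj(p,X):
    c=np.array(p['R'])@np.array(X)+np.array(p['t']);K=np.array(p['camera_matrix']); q=K@c
    return q[:2]/q[2]
E
python3 - <<'E'
from h import *
print(bot.get_obs())
for n in ['side','top','wrist']:
    p=snap(n,n+'0.png'); print(n,p['camera_matrix'],p['R'],p['t'],-np.array(p['R']).T@p['t'])
    for th in ['test_rod','rod_block','slit_lamp','joystick_grip','bore_mouth','eye_mark','head_rest']:
        try:
            r=bot.regions_of(p,th); print(th,[(round(x['p'],2),np.round(x['box'],1)) for x in r[:2]])
        except Exception as e: print(th,e)
E
```

```text
{'time': 0.0, 'q': array([ 6.57762458e+01,  5.00844141e+00,  1.00325756e+01,  9.51007019e+01,
       -6.68475420e-04,  8.99996960e+01]), 'qd': array([ 0.01420306,  0.08237006, -0.04295633, -0.1220203 ,  0.17636956,
        0.01367396]), 'joint_efforts': array([-1.87658741e-03, -5.20385563e+01,  4.64807546e+01,  1.57444639e-02,
       -1.74616929e-05, -2.83339624e-06]), 'ee_pos': array([0.22555317, 0.50131385, 0.20859179]), 'tcp_rot': array([-1.79923432e+02,  6.68068622e-04,  1.55776551e+02]), 'wrist_force': array([-0.47398619, -0.00748492,  1.08397424]), 'torque': array([-0.01952259, -0.05562844,  0.01305466]), 'opening': 0.08504805830972142}
side [[393.54809179   0.         288.43603585]
 [  0.         393.54809179 210.57900275]
 [  0.           0.           1.        ]] [[-0.9983314  -0.05624711 -0.01306456]
 [-0.02290355  0.59339705 -0.80458397]
 [ 0.053008   -0.80294221 -0.59369517]] [0.48071167 0.14452514 1.12050655] [0.42382388 0.84097986 0.78780222]
test_rod []
rod_block [(0.98, array([273.7, 366.2,  65.8,  39.6]))]
slit_lamp [(0.93, array([262.8, 239.4, 121. , 112.2])), (0.27
[... 780 characters left out ...]
, 127.9, 125.8]))]
joystick_grip [(0.48, array([262.7, 182.7,  15.8,   5.2]))]
bore_mouth [(0.55, array([329.9, 172.6,  15.5,  20.8]))]
eye_mark []
head_rest [(0.84, array([400.4, 150. ,  75. , 157.4]))]
wrist [[325.1922621    0.         278.3392885 ]
 [  0.         325.1922621  206.20716785]
 [  0.           0.           1.        ]] [[ 4.10617896e-01  9.11807509e-01  9.62855853e-05]
 [ 8.71319814e-01 -3.92416025e-01  2.94637818e-01]
 [ 2.68690759e-01 -1.20899666e-01 -9.55608993e-01]] [-0.54994314 -0.03745559  0.37988301] [0.15638123 0.53267184 0.3741084 ]
test_rod []
rod_block []
slit_lamp [(0.91, array([122.6, 398.6,  51.8,  42.8]))]
joystick_grip []
bore_mouth []
eye_mark []
head_rest []
```

Run:
```python
import cv2
for n,(x,y,w,h) in {'side':(160,30,270,380),'top':(130,70,330,220)}.items():
    i=cv2.imread(f'pics/{n}0.png')[y:y+h,x:x+w]
    s=min(800/w,600/h); cv2.imwrite(f'pics/{n}0z.png',cv2.resize(i,None,fx=s,fy=s,interpolation=cv2.INTER_CUBIC)); print(n,s)
```

```text
side 1.5789473684210527
top 2.4242424242424243
```

View pics/side0.png

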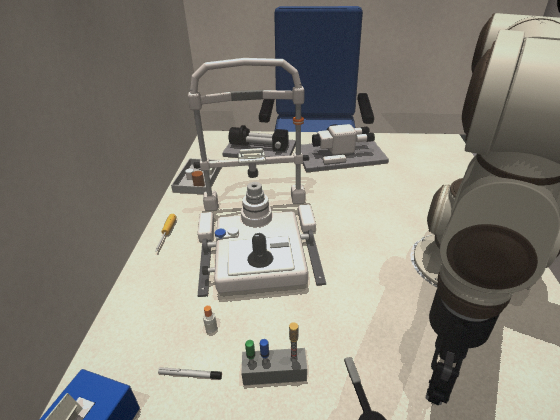

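View pics/top0.png

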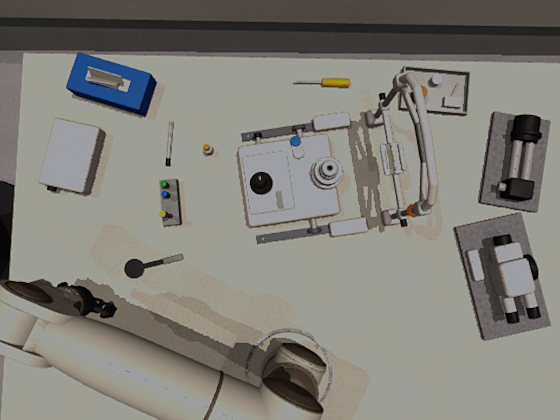

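View pics/wrist0.png

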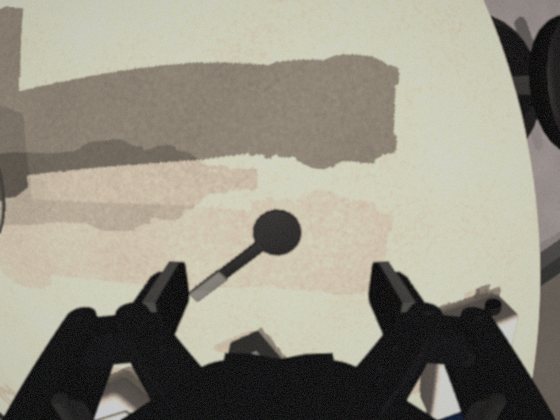

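View pics/side0z.png

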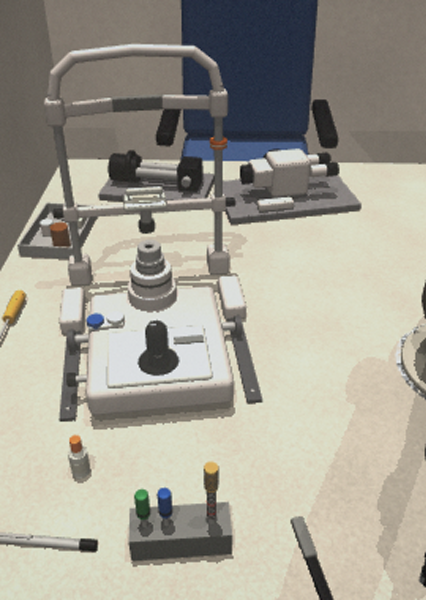

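View pics/top0z.png

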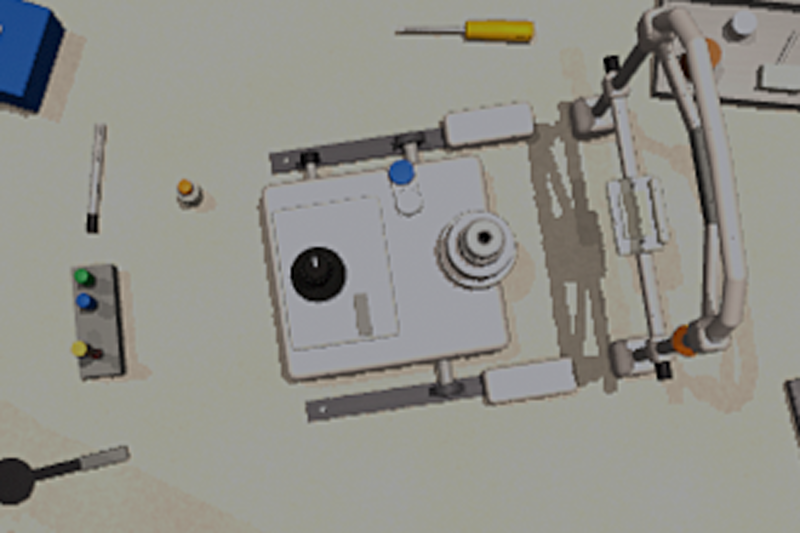

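Run:
```python
from h import *
T=bot.camera('top');S=bot.camera('side')
def b(p,t,k=0):
    r=bot.regions_of(p,t); return [(round(x['p'],2),np.round(x['box'],1)) for x in r[:4]]
for t in ['test_rod','rod_block','hex_driver_a','joystick','lens_case','occluder','bore_mouth','joystick_grip','eye_mark','drop_bottle','pen_light']: print(t,b(T,t),b(S,t))
for (u,v,z,n) in [(164,214,.155,'rod'),(327,172,.185,'bore'),(261,181,.154,'joy'),(411,211,.296,'eye')]: print(n,'top',atz(T,u,v,z).round(4))
for (u,v,z,n) in [(294,324.5,.155,'rod'),(255,187,.185,'bore'),(259.5,235,.154,'joy'),(298,121,.296,'eye')]: print(n,'side',atz(S,u,v,z).round(4))
```

```text
test_rod [(0.41, array([164.3, 214.2,   6.6,   4. ])), (0.27, array([172. , 202.8,  22.4,  48.4]))] [(0.18, array([254.3, 191.4,  24.1,  29. ]))]
rod_block [(0.71, array([172.4, 203.8,  18.8,  50.3]))] [(0.57, array([273.3, 366.5,  67.6,  38. ]))]
hex_driver_a [] [(0.62, array([248.6, 352.5,   9.8,  25.2])), (0.6, array([265.3, 347.6,   6. ,  23.5]))]
joystick [(0.7, array([261.4, 184.2,  10.8,  11.7]))] [(0.59, array([259. , 243.4,   8.4,  21.2]))]
lens_case [(0.58, array([297.4, 148.1,  15.8,  22.1])), (0.19, array([163.9, 214.6,  11.5,   8.1]))] [(0.72, array([227.4, 230.9,  25.1,  14.7]))]
occluder [(0.8, array([153.6, 268.4,  57.9,  27.5]))] [(0.77, array([368.2, 386.9,  39.1,  65. ]))]
bore_mouth [(0.82, array([330.1, 172.6,  16.1,  21. ])), (0.33, array([165.6, 214.7,  12.1,   9.2]))] [(0.58, array([254.6, 193.8,  20.2,  25.7]))]
joystick_grip [(0.67, array([155.1, 267.4,  58.3,  23.6])), (0.6, array([263.2, 182.1,  16. ,   7.1]))] [(0.63, array([259.6, 245.8,  14.5,  21.6]))]
eye_mark [(0.56, array([262.4, 183.3,  19.2,   8. ])), (0.47, array([412.4, 213.6,  12.7,  20.1])), (0.44, array([297.2, 149. ,  17.7,  22.8]))] [(0.44, array([300. , 119.5,  10.2,   7.2]))]
drop_bottle [] [(0.56, array([210.5, 321.4,  13. ,  30.7]))]
pen_light [(0.74, array([169.6, 143.8,   6.2,  46.1]))] [(0.59, array([189.8, 372.5,  63.8,   7.4])), (0.59, array([258.9, 244.6,  15.2,  20.9]))]
rod top [0.4472 0.3533 0.155 ]
bore top [ 0.5696 -0.0875  0.185 ]
joy top [0.5448 0.0902 0.154 ]
eye top [ 0.4619 -0.2863  0.296 ]
rod side [0.4485 0.3573 0.155 ]
bore side [ 0.578  -0.0822  0.185 ]
joy side [0.5471 0.0895 0.154 ]
eye side [ 0.4645 -0.2834  0.296 ]
```

```bash
cat >> h.py <<'E'
from scipy.spatial.transform import Rotation as Ro
def plan(x,y,z,yaw,cmd=None):
    """shift in tool units and dz turn for vertical tool target; cmd=(pos,yaw) commanded, else measured"""
    o=bot.get_obs(); p,r=(np.array(o['ee_pos']),o['tcp_rot'])
    if cmd: p,r=np.array(cmd[0]),[180,0,cmd[1]]
    R=Ro.from_euler('xyz',r,degrees=True)
    d=R.inv().apply(np.array([x,y,z])-p)/0.04
    w=(R.inv()*Ro.from_euler('xyz',[180,0,yaw],degrees=True)).as_rotvec()
    q1=np.degrees(np.arctan2(y,x))
    print('t',round(o['time'],2),'pos',p.round(4),'rot',np.round(r,2),'F',np.round(o['wrist_force'],2),'op',round(o['opening'],4),'q',np.round(o['q'],1))
    print('shift',d.round(3),'dr',w.round(4),'q6 then',round(yaw-q1,1))
E
python3 - <<'E'
from h import *
T=bot.camera('top')
print('bore',atz(T,329.7,168.2,.185),'joy',atz(T,261.2,180.5,.157))
z=.045
f=lambda u,v:atz(T,130+u/2.4242,70+v/2.4242,.045)[:2]
a,b_,c,d=f(72,267),f(82,378),f(116,265),f(125,376)
print(a,b_,c,d, np.degrees(np.arctan2(*(a-b_)[::-1])),np.degrees(np.arctan2(*(c-d)[::-1])))
ctr=(a+b_+c+d)/4; u=(a-b_)/np.linalg.norm(a-b_); print('ctr',ctr,'rodhole',ctr-.042*u)
plan(.4475,.355,.23,185)
E
```

```text
bore [ 0.5800066  -0.09456573  0.185     ] joy [0.545799   0.08954621 0.157     ]
[0.55362043 0.39415315] [0.41863983 0.37621816] [0.55738858 0.34041972] [0.42242451 0.32406643] 7.568607745470762 6.908721444963945
ctr [0.48801834 0.35871436] rodhole [0.44638425 0.35318241]
t 2.45 pos [0.2257 0.5016 0.2093] rot [-180.     -0.    155.78] F [ 0.39  0.11 -0.07] op 0.0857 q [65.8  5.  10.1 95.1  0.  90. ]
shift [-6.561 -1.066 -0.518] dr [-0.   -0.   -0.51] q6 then 146.6
```

Call:
step_arm:
  dr:
    - [0,0,-0.07]
    - [0,0,-0.14]
    - [0,0,-0.21]
    - [0,0,-0.28]
    - [0,0,-0.35]
    - [0,0,-0.44]
    - [0,0,-0.54]
    - [0,0,-0.54]
  xyz:
    - [-0.6,-0.1,-0.3]
    - [-1.6,-0.3,-0.5]
    - [-2.7,-0.5,-0.5]
    - [-3.8,-0.7,-0.5]
    - [-4.9,-0.9,-0.5]
    - [-5.9,-1.0,-0.5]
    - [-6.5,-1.07,-0.5]
    - [-6.55,-1.07,-0.5]
  gripper: [1,1,1,1,1,1,1,1]
  squeeze: 60

```text
time: 3.25
ee_pos: [0.4492, 0.3533, 0.2288]
tcp_rot: [-180.0, -0.0, -173.3]
wrist_force: [-0.1, -0.3, -0.0]
opening: 0.0854
```

```bash
cat >> h.py <<'E'
def fproj(p,X):
    c=np.array(p['R'])@np.array(X)+np.array(p['t']);K=np.array(p['camera_matrix'])
    th=np.arctan2(np.hypot(c[0],c[1]),c[2]);r=K[0][0]*th;n=np.hypot(c[0],c[1])
    return np.array([K[0][2]+r*c[0]/n,K[1][2]+r*c[1]/n])
def fatz(p,u,v,z):
    K=np.array(p['camera_matrix']);R=np.array(p['R']);t=np.array(p['t'])
    a=(u-K[0][2])/K[0][0];b=(v-K[1][2])/K[0][0];th=np.hypot(a,b)
    d=R.T@np.array([np.sin(th)*a/th,np.sin(th)*b/th,np.cos(th)]);o=-R.T@t
    return o+d*(z-o[2])/d[2]
E
python3 - <<'E'
from h import *
p=snap('wrist','w1.png')
for t in ['test_rod','rod_block']: print(t,[(round(x['p'],2),np.round(x['box'],1)) for x in bot.regions_of(p,t)[:3]])
print(fproj(p,[.4475,.355,.155]),fproj(p,[.4475,.355,.115]))
plan(.4475,.355,.125,187)
E
```

```text
test_rod [(0.76, array([287.2, 197.7,  22.5,  47.4]))]
rod_block [(0.74, array([284.1, 208.6,  47.2, 116.6]))]
[280.41850882 207.28211308] [280.13929541 193.84562244]
t 3.4 pos [0.4467 0.3553 0.2292] rot [ 1.7999e+02 -2.0000e-02 -1.7339e+02] F [ 0.65  0.94 -0.57] op 0.0853 q [38.5  8.4 16.1 97.7  0.  31.9]
shift [-0.021 -0.009  2.606] dr [ 0.0001 -0.0004 -0.0068] q6 then 148.6
```

View pics/w1.png

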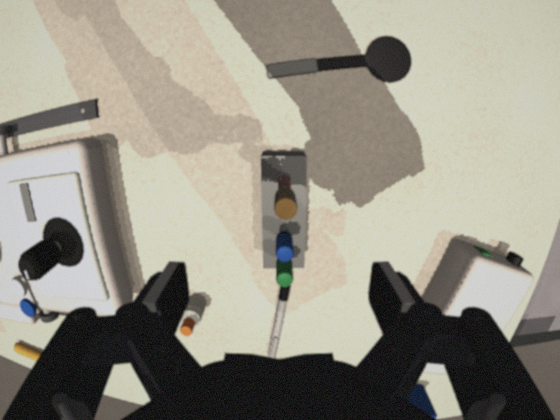

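Run:
```python
from h import *
i=cv2.imread('pics/w1.png')[140:300,220:350]
cv2.imwrite('pics/w1z.png',cv2.resize(i,None,fx=3.75,fy=3.75,interpolation=cv2.INTER_CUBIC))
```

```text
(no output)
```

View pics/w1z.png

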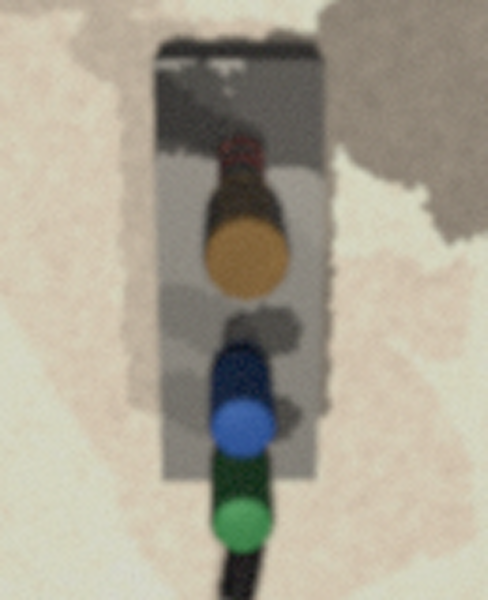

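Run:
```python
from h import *
p=bot.camera('wrist')
X=fatz(p,285.9,208.8,.155);print(X, fatz(p,220+242/3.75,140+424/3.75,.11),fatz(p,220+242/3.75,140+523/3.75,.11))
plan(X[0],X[1],.118,187)
```

```text
[0.44587151 0.36132596 0.155     ] [0.50448756 0.36826846 0.11      ] [0.53372317 0.37187613 0.11      ]
t 3.45 pos [0.4464 0.3555 0.2294] rot [ 1.7999e+02 -1.0000e-02 -1.7333e+02] F [-0.16  0.42 -0.33] op 0.0855 q [38.5  8.4 16.1 97.7  0.  31.9]
shift [-0.006  0.145  2.784] dr [ 0.0002 -0.0002 -0.0057] q6 then 148.0
```

Call:
step_arm:
  dr:
    - [0,0,0]
    - [0,0,0]
    - [0,0,0]
    - [0,0,0]
    - [0,0,0]
    - [0,0,0]
    - [0,0,0]
    - [0,0,0]
  xyz:
    - [0,0.1,0.1]
    - [0,0.14,0.6]
    - [0,0.14,1.2]
    - [0,0.14,1.8]
    - [0,0.14,2.3]
    - [0,0.14,2.65]
    - [0,0.14,2.78]
    - [0,0.14,2.78]
  gripper: [1,1,1,1,1,1,1,1]

```text
time: 4.25
ee_pos: [0.4459, 0.3608, 0.1178]
tcp_rot: [-180.0, -0.0, -173.3]
wrist_force: [0.7, -0.8, -0.0]
opening: 0.0853
```

Run:
```python
from h import *
p=snap('wrist','w2.png')
plan(.4459,.3613,.118,187)
```

```text
t 4.3 pos [0.4463 0.361  0.1186] rot [ 1.7998e+02  3.0000e-02 -1.7327e+02] F [-0.63 -0.73  0.79] op 0.0854 q [39.   7.3  2.6 85.3  0.  32.2]
shift [0.009 0.01  0.016] dr [ 0.0003  0.0004 -0.0047] q6 then 148.0
```

View pics/w2.png

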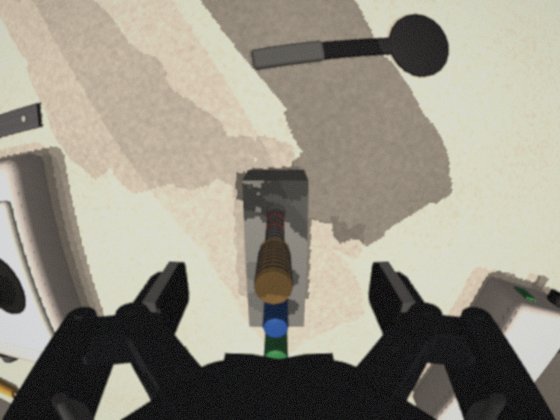

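Run:
```python
from h import *
p=bot.camera('wrist')
print(fproj(p,[.446,.361,.155]),fproj(p,[.446,.361,.115]),fatz(p,273.5,287,.155))
i=p['image'][180:340,210:340,::-1]
cv2.imwrite('pics/w2z.png',cv2.resize(i,None,fx=3.75,fy=3.75,interpolation=cv2.INTER_CUBIC))
```

```text
[278.03540409 281.94908162] [278.02609347 246.10360416] [0.44893917 0.35925326 0.155     ]
```

View pics/w2z.png

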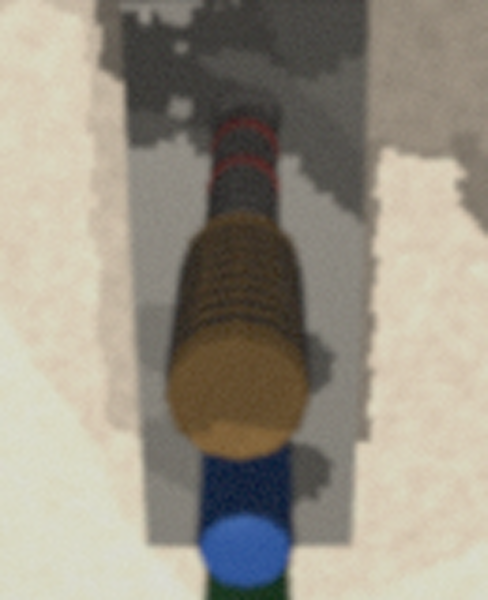

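Call:
step_arm:
  dr:
    - [0,0,0]
    - [0,0,0]
    - [0,0,0]
    - [0,0,0]
    - [0,0,0]
    - [0,0,0]
    - [0,0,0]
    - [0,0,0]
  xyz:
    - [-0.03,-0.05,0]
    - [-0.03,-0.05,0]
    - [-0.03,-0.05,0]
    - [-0.03,-0.05,0]
    - [-0.03,-0.05,0]
    - [-0.03,-0.05,0]
    - [-0.03,-0.05,0]
    - [-0.03,-0.05,0]
  gripper: [1,0.6,0.4,0.3,0.2,0.1,0.1,0.1]
  squeeze: 60

```text
time: 5.15
ee_pos: [0.4479, 0.3588, 0.1183]
tcp_rot: [180.0, 0.0, -173.3]
wrist_force: [0.2, 0.4, 2.7]
opening: 0.0152
```

Run:
```python
from h import *
p=snap('wrist','w3.png')
plan(.4475,.3588,.24,187)
```

```text
t 5.2 pos [0.4479 0.3588 0.1183] rot [ 1.7999e+02  2.0000e-02 -1.7329e+02] F [-0.01  0.15  3.34] op 0.0152 q [38.7  7.3  2.6 85.2 -0.  32. ]
shift [ 9.000e-03  2.000e-03 -3.042e+00] dr [ 0.0002  0.0003 -0.005 ] q6 then 148.3
```

View pics/w3.png

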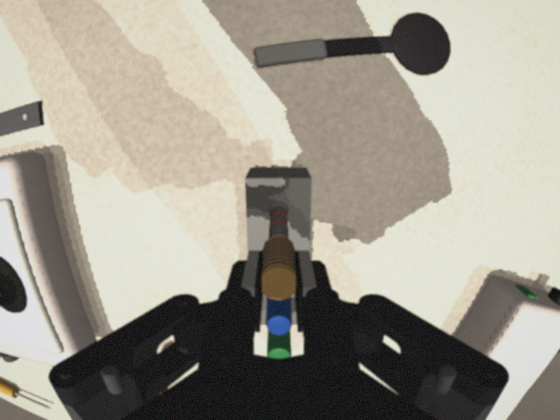

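Call:
step_arm:
  dr:
    - [0,0,0]
    - [0,0,0]
    - [0,0,0]
    - [0,0,0]
    - [0,0,0]
    - [0,0,0]
    - [0,0,0]
    - [0,0,0]
  xyz:
    - [0,0,-0.2]
    - [0,0,-0.6]
    - [0,0,-1.2]
    - [0,0,-2.0]
    - [0,0,-2.9]
    - [0,0,-3.8]
    - [0,0,-4.6]
    - [0,0,-5.0]
  gripper: [0.1,0.1,0.1,0.1,0.1,0.1,0.1,0.1]
  squeeze: 80

```text
time: 6.0
ee_pos: [0.4478, 0.3588, 0.3213]
tcp_rot: [179.9, 0.1, -173.3]
wrist_force: [0.3, 0.3, -1.6]
opening: 0.0144
```

Run:
```python
from h import *
p=snap('side','s4.png')
cv2.imwrite('pics/s4z.png',cv2.resize(p['image'][150:390,190:390,::-1],None,fx=2.5,fy=2.5))
plan(.58,-.094,.318,187)
for f in(['wrist']):
  q=snap('wrist','w4.png')
```

```text
t 6.05 pos [0.448  0.359  0.3226] rot [ 179.85    0.23 -173.28] F [-0.52  0.29  0.18] op 0.0143 q [ 38.7  12.9  32.1 108.9   0.   32. ]
shift [ -1.952 -11.633   0.094] dr [ 0.0026  0.004  -0.0049] q6 then 196.2
```

View pics/s4z.png

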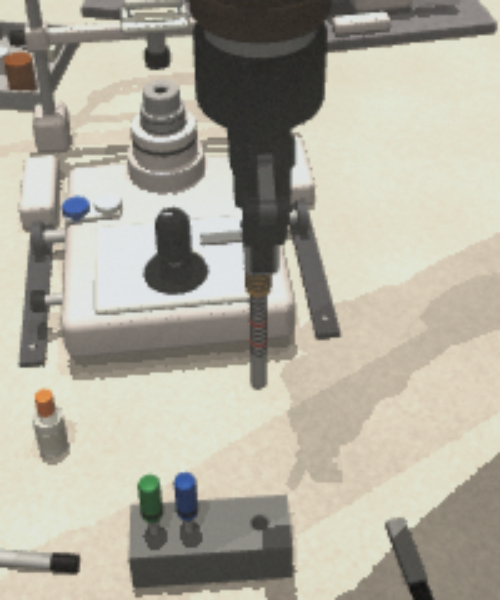

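View pics/w4.png

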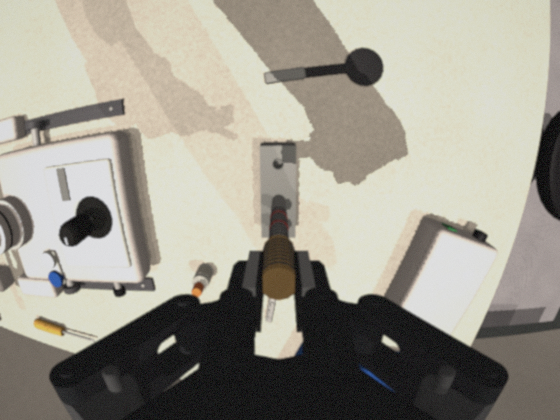

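Call:
step_arm:
  dr:
    - [0,0,0]
    - [0,0,0]
    - [0,0,0]
    - [0,0,0]
    - [0,0,0]
    - [0,0,0]
    - [0,0,0]
    - [0,0,0]
  xyz:
    - [-0.05,-0.3,0]
    - [-0.2,-1.0,0]
    - [-0.33,-2.0,0]
    - [-0.5,-3.0,0]
    - [-0.67,-4.0,0]
    - [-0.83,-5.0,0]
    - [-1.0,-6.0,0]
    - [-1.17,-7.0,0]
  gripper: [0.1,0.1,0.1,0.1,0.1,0.1,0.1,0.1]
  squeeze: 80

```text
time: 6.9
ee_pos: [0.5265, 0.0837, 0.3165]
tcp_rot: [-180.0, -0.1, -173.3]
wrist_force: [1.0, 0.4, -1.0]
opening: 0.0142
```

Call:
step_arm:
  dr:
    - [0,0,0]
    - [0,0,0]
    - [0,0,0]
    - [0,0,0]
    - [0,0,0]
    - [0,0,0]
    - [0,0,0]
    - [0,0,0]
  xyz:
    - [-0.17,-1.0,0]
    - [-0.33,-2.0,0]
    - [-0.5,-3.0,0]
    - [-0.67,-3.8,0]
    - [-0.77,-4.3,0]
    - [-0.78,-4.55,0]
    - [-0.78,-4.6,0]
    - [-0.78,-4.6,0]
  gripper: [0.1,0.1,0.1,0.1,0.1,0.1,0.1,0.1]
  squeeze: 80

```text
time: 7.7
ee_pos: [0.5791, -0.0927, 0.3176]
tcp_rot: [180.0, -0.0, -173.3]
wrist_force: [0.6, 0.5, -2.9]
opening: 0.0146
```

Run:
```python
from h import *
p=snap('wrist','w5.png');
s=snap('side','s5.png');t=snap('top','t5.png')
plan(.58,-.094,.318,187)
cv2.imwrite('pics/w5z.png',cv2.resize(p['image'][150:330,180:380,::-1],None,fx=3.3,fy=3.3,interpolation=cv2.INTER_CUBIC))
cv2.imwrite('pics/s5z.png',cv2.resize(s['image'][130:250,190:350,::-1],None,fx=5,fy=5,interpolation=cv2.INTER_CUBIC))
cv2.imwrite('pics/t5z.png',cv2.resize(t['image'][100:250,250:450,::-1],None,fx=4,fy=4,interpolation=cv2.INTER_CUBIC))
```

```text
t 7.85 pos [ 0.5793 -0.092   0.3183] rot [ 1.8000e+02  2.0000e-02 -1.7321e+02] F [ 0.19 -0.1  -1.86] op 0.0144 q [ -9.   14.9  33.9 109.1   0.  -15.8]
shift [-0.012 -0.053  0.008] dr [ 0.0001  0.0003 -0.0037] q6 then 196.2
```

View pics/w5z.png

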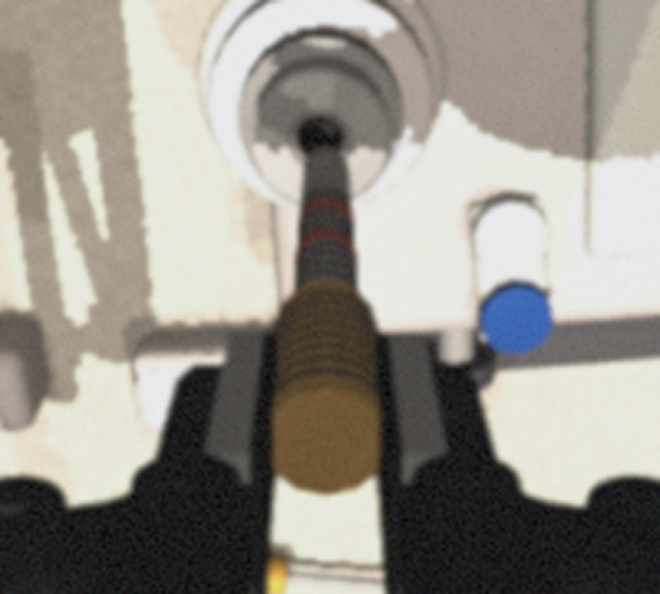

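View pics/s5z.png

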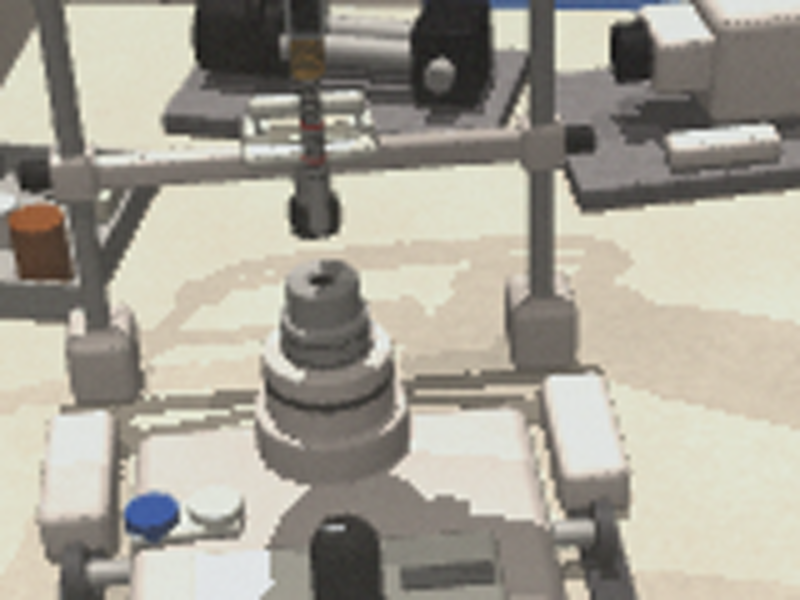

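View pics/t5z.png

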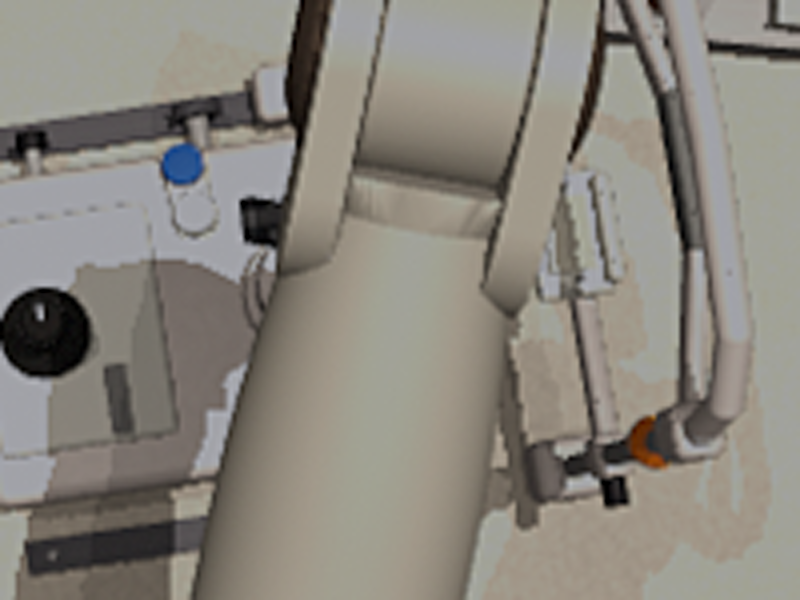

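Run:
```python
from h import *
p=bot.camera('wrist');s=bot.camera('side')
o=bot.get_obs();e=o['ee_pos'];print(e)
for z in [e[2]+.0367,e[2]-.0033,e[2]-.0533,e[2]-.1033,.185]:
    X=[e[0],e[1],z];a=fproj(p,X);b=proj(s,X)
    print(round(z,4),'w zoom',((a-[180,150])*3.3).round(1),'s zoom',((b-[190,130])*5).round(1))
X=fatz(p,180+320/3.3,150+131/3.3,.185);print('bore w',X)
X=atz(s,190+322/5,130+279/5,.185);print('bore s',X)
cv2.imwrite('pics/w5zz.png',cv2.resize(p['image'][160:240,240:320,::-1],None,fx=7.5,fy=7.5,interpolation=cv2.INTER_CUBIC))
cv2.imwrite('pics/s5zz.png',cv2.resize(s['image'][130:200,230:280,::-1],None,fx=8,fy=8,interpolation=cv2.INTER_CUBIC))
```

```text
[ 0.57940281 -0.09206149  0.31835814]
0.3551 w zoom [322.  439.3] s zoom [303.6  -2.6]
0.3151 w zoom [322.3 320.2] s zoom [309.   67.6]
0.2651 w zoom [322.6 224.3] s zoom [315.3 151.1]
0.2151 w zoom [322.8 160.8] s zoom [321.2 230. ]
0.185 w zoom [322.9 132.1] s zoom [324.6 275.5]
bore w [ 0.57916177 -0.09291748  0.185     ]
bore s [ 0.58043592 -0.08834144  0.185     ]
```

View pics/w5zz.png

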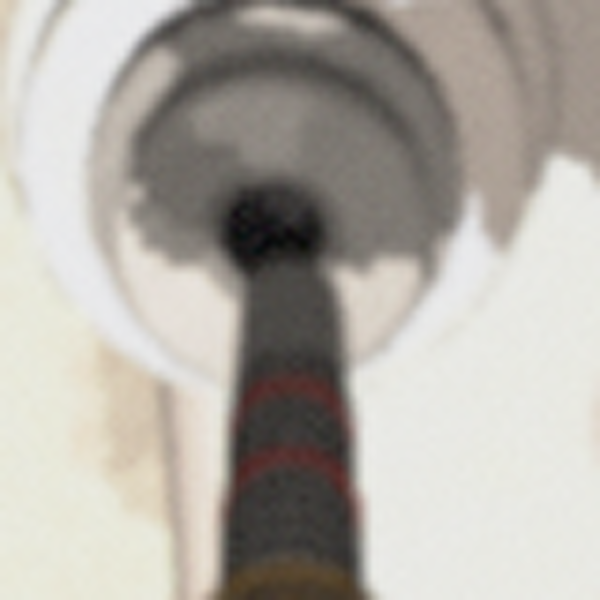

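View pics/s5zz.png

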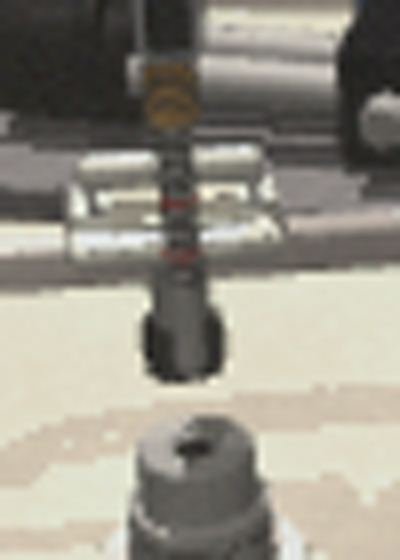

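Call:
step_arm:
  dr:
    - [0,0,0]
    - [0,0,0]
    - [0,0,0]
    - [0,0,0]
    - [0,0,0]
    - [0,0,0]
    - [0,0,0]
    - [0,0,0]
  xyz:
    - [0,-0.065,0]
    - [0,-0.065,0.1]
    - [0,-0.065,0.25]
    - [0,-0.065,0.4]
    - [0,-0.065,0.55]
    - [0,-0.065,0.6]
    - [0,-0.065,0.6]
    - [0,-0.065,0.6]
  gripper: [0.1,0.1,0.1,0.1,0.1,0.1,0.1,0.1]
  squeeze: 80

```text
time: 8.75
ee_pos: [0.5798, -0.0955, 0.2943]
tcp_rot: [-180.0, 0.0, -173.3]
wrist_force: [-0.2, -0.0, -1.4]
opening: 0.0144
```

Run:
```python
from h import *
p=bot.camera('wrist');s=bot.camera('side')
o=bot.get_obs();e=o['ee_pos'];print(e,o['wrist_force'])
for z in [e[2]+.0367,e[2]-.0533,e[2]-.1033,.185]:
    X=[e[0],e[1],z];a=fproj(p,X);b=proj(s,X)
    print(round(z,4),'w zoom',((a-[240,160])*7.5).round(1),'s zoom',((b-[230,130])*8).round(1))
cv2.imwrite('pics/w6zz.png',cv2.resize(p['image'][160:240,240:320,::-1],None,fx=7.5,fy=7.5,interpolation=cv2.INTER_CUBIC))
cv2.imwrite('pics/s6zz.png',cv2.resize(s['image'][130:200,230:280,::-1],None,fx=8,fy=8,interpolation=cv2.INTER_CUBIC))
```

```text
[ 0.57989232 -0.09552775  0.29439078] [ 0.11705495  0.82656423 -1.89923679]
0.3311 w zoom [283.6 923.9] s zoom [170.9  59. ]
0.2411 w zoom [284.4 434.9] s zoom [188.9 298. ]
0.1911 w zoom [284.7 290.6] s zoom [198.2 420.9]
0.185 w zoom [284.7 276.3] s zoom [199.3 435.4]
```

View pics/w6zz.png

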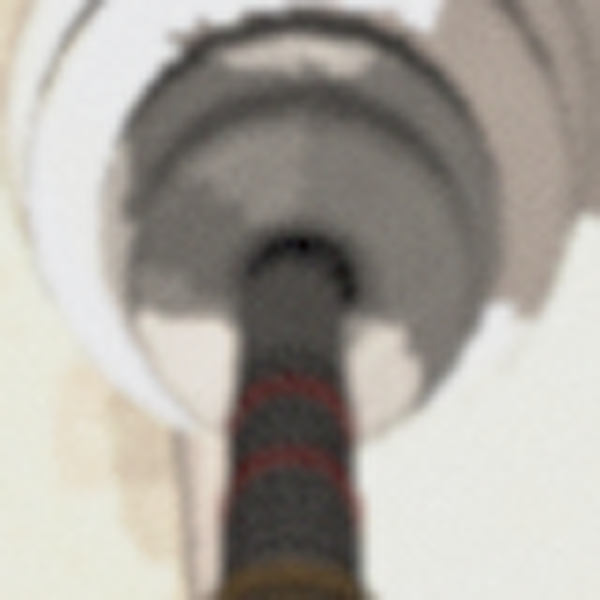

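View pics/s6zz.png

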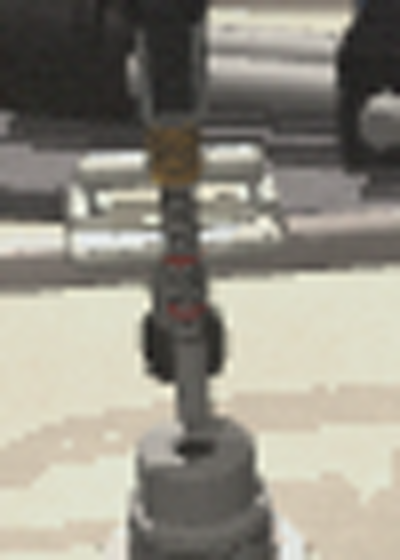

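Call:
step_arm:
  dr:
    - [0,0,0]
    - [0,0,0]
    - [0,0,0]
    - [0,0,0]
    - [0,0,0]
    - [0,0,0]
    - [0,0,0]
    - [0,0,0]
  xyz:
    - [-0.015,0.03,0]
    - [-0.015,0.03,0]
    - [-0.015,0.03,0.06]
    - [-0.015,0.03,0.12]
    - [-0.015,0.03,0.18]
    - [-0.015,0.03,0.24]
    - [-0.015,0.03,0.28]
    - [-0.015,0.03,0.28]
  gripper: [0.1,0.1,0.1,0.1,0.1,0.1,0.1,0.1]
  squeeze: 80

```text
time: 9.65
ee_pos: [0.5802, -0.0943, 0.2826]
tcp_rot: [180.0, -0.0, -173.3]
wrist_force: [-0.1, -0.1, -1.8]
opening: 0.0146
```

Run:
```python
from h import *
p=bot.camera('wrist');s=bot.camera('side')
o=bot.get_obs();e=o['ee_pos'];print(e,o['wrist_force'],o['torque'])
cv2.imwrite('pics/w7zz.png',cv2.resize(p['image'][160:240,240:320,::-1],None,fx=7.5,fy=7.5,interpolation=cv2.INTER_CUBIC))
cv2.imwrite('pics/s7zz.png',cv2.resize(s['image'][130:200,230:280,::-1],None,fx=8,fy=8,interpolation=cv2.INTER_CUBIC))
```

```text
[ 0.58024073 -0.09426972  0.28291915] [-0.28595907  0.78239118 -1.48622712] [ 0.01081335 -0.04236307  0.03582317]
```

View pics/w7zz.png

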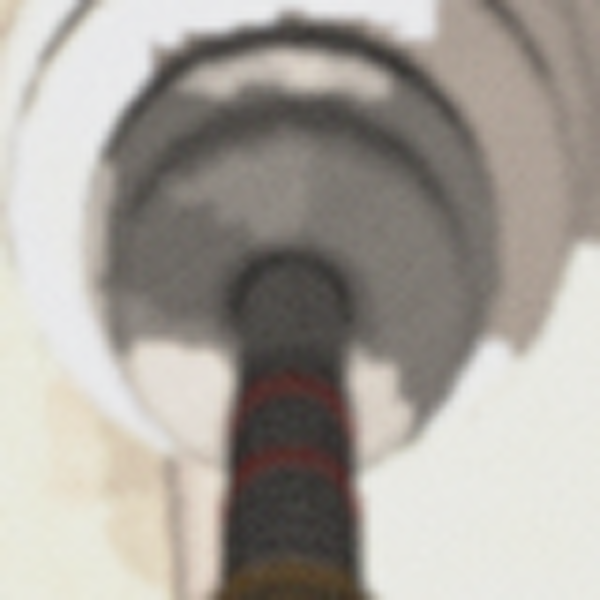

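View pics/s7zz.png

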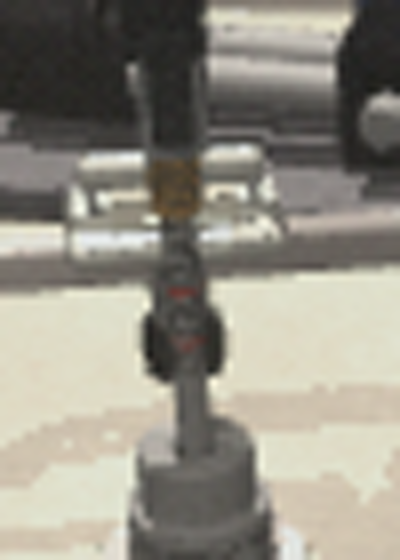

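Call:
step_arm:
  dr:
    - [0,0,0]
    - [0,0,0]
    - [0,0,0]
    - [0,0,0]
    - [0,0,0]
    - [0,0,0]
    - [0,0,0]
    - [0,0,0]
  xyz:
    - [0,0,0.05]
    - [0,0,0.12]
    - [0,0,0.2]
    - [0,0,0.28]
    - [0,0,0.36]
    - [0,0,0.44]
    - [0,0,0.5]
    - [0,0,0.55]
  gripper: [0.1,0.1,0.1,0.1,0.1,0.1,0.1,0.1]
  squeeze: 80

```text
time: 10.55
ee_pos: [0.5802, -0.0942, 0.2606]
tcp_rot: [180.0, -0.0, -173.3]
wrist_force: [0.0, 1.0, -1.7]
opening: 0.0143
```

Call:
step_arm:
  dr:
    - [0,0,0]
    - [0,0,0]
    - [0,0,0]
    - [0,0,0]
    - [0,0,0]
    - [0,0,0]
    - [0,0,0]
    - [0,0,0]
  xyz:
    - [0,0,0.04]
    - [0,0,0.08]
    - [0,0,0.12]
    - [0,0,0.16]
    - [0,0,0.2]
    - [0,0,0.24]
    - [0,0,0.28]
    - [0,0,0.3]
  gripper: [0.1,0.1,0.1,0.1,0.1,0.1,0.1,0.1]
  squeeze: 110

```text
time: 11.35
ee_pos: [0.5804, -0.0943, 0.2491]
tcp_rot: [-180.0, 0.0, -173.3]
wrist_force: [-0.2, -0.4, 2.8]
opening: 0.0132
```

Call:
step_arm:
  dr:
    - [0,0,0]
    - [0,0,0]
    - [0,0,0]
    - [0,0,0]
    - [0,0,0]
    - [0,0,0]
    - [0,0,0]
    - [0,0,0]
  xyz:
    - [0,0,0.03]
    - [0,0,0.06]
    - [0,0,0.09]
    - [0,0,0.12]
    - [0,0,0.15]
    - [0,0,0.18]
    - [0,0,0.2]
    - [0,0,0.2]
  gripper: [0.1,0.1,0.1,0.1,0.1,0.1,0.1,0.1]
  squeeze: 110

```text
time: 12.15
ee_pos: [0.5802, -0.0943, 0.2407]
tcp_rot: [180.0, -0.0, -173.3]
wrist_force: [0.1, -0.0, 1.3]
opening: 0.0134
```

Call:
step_arm:
  dr:
    - [0,0,0]
    - [0,0,0]
    - [0,0,0]
    - [0,0,0]
    - [0,0,0]
    - [0,0,0]
    - [0,0,0]
    - [0,0,0]
  xyz:
    - [0,0,0.02]
    - [0,0,0.04]
    - [0,0,0.06]
    - [0,0,0.08]
    - [0,0,0.1]
    - [0,0,0.12]
    - [0,0,0.13]
    - [0,0,0.14]
  gripper: [0.1,0.1,0.1,0.1,0.1,0.1,0.1,0.1]
  squeeze: 110

```text
time: 12.95
ee_pos: [0.5814, -0.0943, 0.2394]
tcp_rot: [-179.9, 0.4, -173.3]
wrist_force: [0.7, 1.2, 25.4]
opening: 0.0131
```

Run:
```python
from h import *
p=snap('wrist','w8.png');s=snap('side','s8.png')
o=bot.get_obs();e=o['ee_pos'];print(e,o['wrist_force'])
print('head top pred',fproj(p,[e[0],e[1],e[2]+.0367]), 'mouth',fproj(p,[e[0],e[1],.185]),'side mouth',(proj(s,[e[0],e[1],.185])-[230,130])*8)
cv2.imwrite('pics/w8z.png',cv2.resize(p['image'][150:330,180:380,::-1],None,fx=3.3,fy=3.3,interpolation=cv2.INTER_CUBIC))
cv2.imwrite('pics/s8z.png',cv2.resize(s['image'][100:200,220:320,::-1],None,fx=6,fy=6,interpolation=cv2.INTER_CUBIC))
```

```text
[ 0.58139468 -0.09422077  0.23937993] [-0.82628163  0.86559817 24.42505075]
head top pred [277.71869405 283.36677349] mouth [278.05719278 216.80177449] side mouth [194.59745693 437.35259933]
```

View pics/w8z.png

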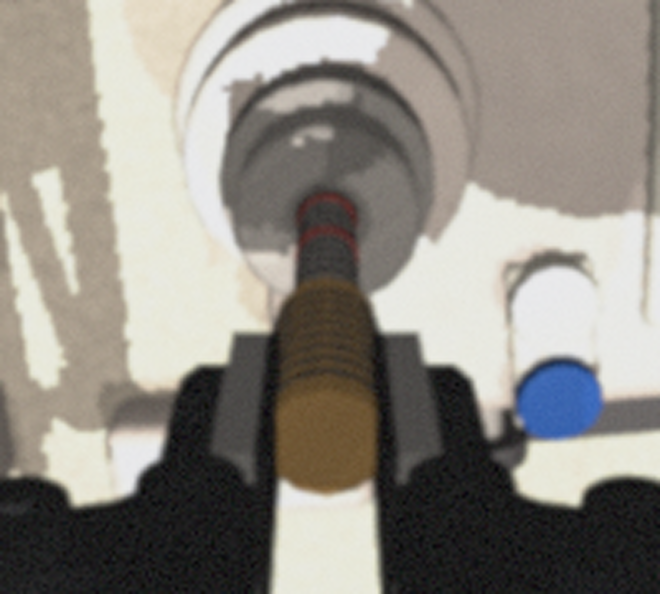

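View pics/s8z.png

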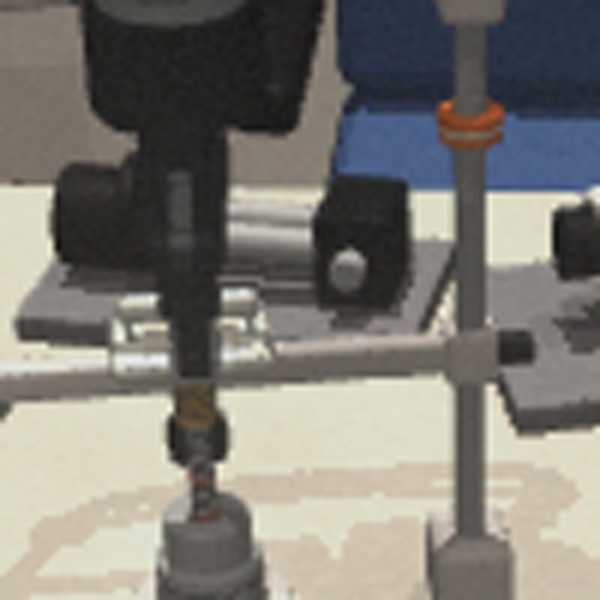

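Call:
step_arm:
  dr:
    - [0,0,0]
    - [0,0,0]
    - [0,0,0]
    - [0,0,0]
    - [0,0,0]
    - [0,0,0]
    - [0,0,0]
    - [0,0,0]
  xyz:
    - [0,0,-0.05]
    - [0,0,-0.08]
    - [0,0,-0.08]
    - [0,0,-0.08]
    - [0,0,-0.08]
    - [0,0,-0.08]
    - [0,0,-0.08]
    - [0,0,-0.08]
  gripper: [0.1,0.1,0.2,0.3,0.5,0.7,0.7,0.7]
  squeeze: 40

```text
time: 13.85
ee_pos: [0.5802, -0.0943, 0.2382]
tcp_rot: [180.0, -0.0, -173.3]
wrist_force: [0.2, -0.3, -0.1]
opening: 0.0596
```

Call:
step_arm:
  dr:
    - [0,0,0]
    - [0,0,0]
    - [0,0,0]
    - [0,0,0]
    - [0,0,0]
    - [0,0,0]
    - [0,0,0]
    - [0,0,0]
  xyz:
    - [0,0,0]
    - [0,0,-0.1]
    - [0,0,-0.3]
    - [0,0,-0.7]
    - [0,0,-1.3]
    - [0,0,-2.0]
    - [0,0,-2.5]
    - [0,0,-2.5]
  gripper: [0.7,0.7,0.7,0.7,0.7,0.7,0.7,0.7]
  squeeze: 40

```text
time: 14.65
ee_pos: [0.5807, -0.0943, 0.3419]
tcp_rot: [-179.9, 0.3, -173.3]
wrist_force: [-0.4, 0.7, -0.0]
opening: 0.0596
```

Run:
```python
from h import *
p=snap('wrist','w9.png');s=snap('side','s9.png')
plan(.55,-.02,.34,187)
e=np.array(bot.get_obs()['ee_pos'])
for z in[.276,.236,.185]: print(z,fproj(p,[.580,-.0943,z]),proj(s,[.580,-.0943,z]))
print('eye',fproj(p,[.463,-.285,.297]))
for t in ['eye_mark','test_rod']: print(t,[(round(x['p'],2),np.round(x['box'],1)) for x in bot.regions_of(p,t)[:3]],[(round(x['p'],2),np.round(x['box'],1)) for x in bot.regions_of(s,t)[:3]])
cv2.imwrite('pics/s9z.png',cv2.resize(s['image'][100:200,220:320,::-1],None,fx=6,fy=6,interpolation=cv2.INTER_CUBIC))
```

```text
t 14.75 pos [ 0.5806 -0.0943  0.3387] rot [-1.7999e+02  5.0000e-02 -1.7328e+02] F [ 0.99  0.47 -0.13] op 0.0599 q [ -9.2  16.6  38.6 111.9  -0.  -15.9]
shift [ 0.543  1.935 -0.034] dr [-0.0003  0.0008 -0.0049] q6 then 189.1
0.276 [278.22570181 210.92172488] [252.6678172  156.24255599]
0.236 [278.27234602 196.4164959 ] [253.63857831 169.08332192]
0.185 [278.31615007 182.83133064] [254.81644078 184.66352608]
eye [46.45174832 44.90864875]
eye_mark [(0.6, array([41.5, 47.9, 35.3, 43.3]))] [(0.59, array([299.6, 120.7,  12.1,   2.1]))]
test_rod [(0.91, array([278.1, 200.6,  21.5,  48.6])), (0.44, array([430.4, 167.8,  42.3,  33. ]))] [(0.7, array([253.1, 171.5,   6.5,  35. ]))]
```

View pics/w9.png

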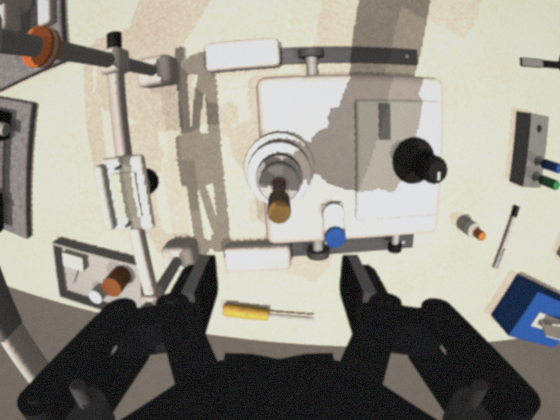

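View pics/s9z.png

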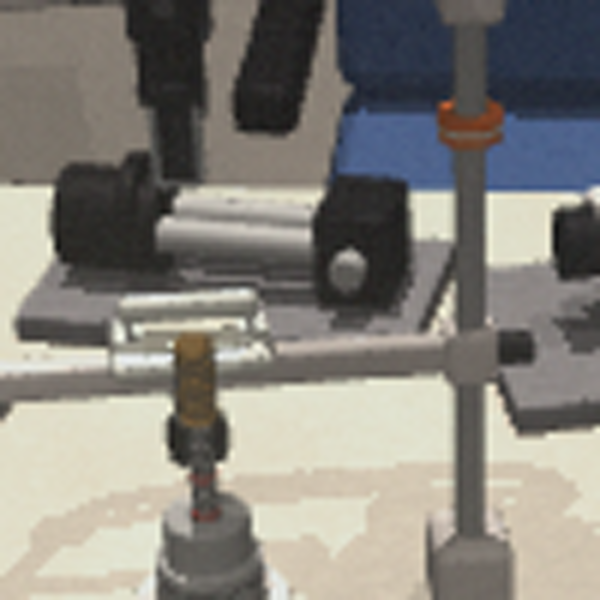

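Run:
```python
import cv2,numpy as np
a=cv2.imread('pics/w9.png')[15:80,10:80];b=cv2.imread('pics/s9.png')[108:132,285:313]
A=cv2.resize(a,(646,600),interpolation=cv2.INTER_CUBIC);cv2.imwrite('pics/w9z.png',A)
cv2.imwrite('pics/s9zz.png',cv2.resize(b,(700,600),interpolation=cv2.INTER_CUBIC))
```

```text
(no output)
```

View pics/w9z.png

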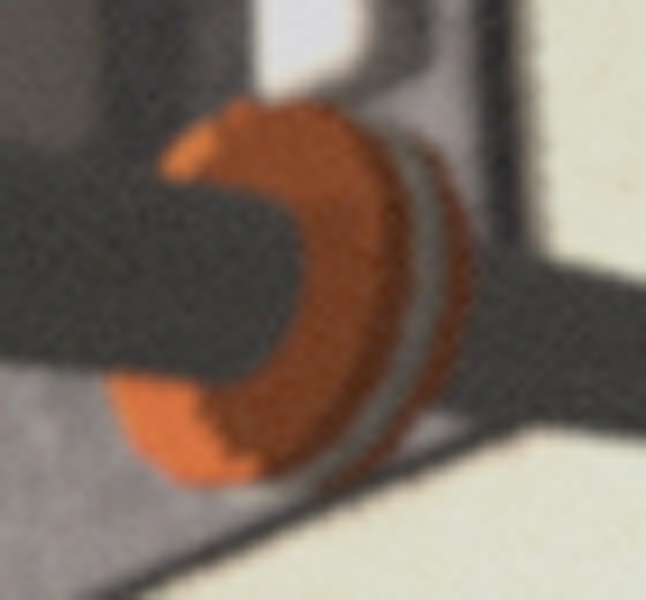

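View pics/s9zz.png

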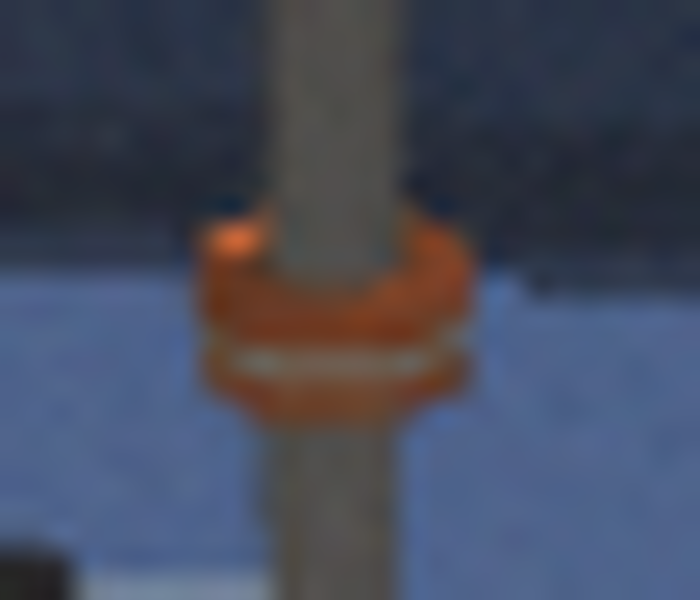

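```bash
cat > eye.py <<'E'
from h import *
from scipy.optimize import least_squares
def fit(Wl,Sl):
    """Wl: list of (cam,pts) fisheye, Sl: (cam,pts)"""
    th=np.linspace(0,2*np.pi,361)
    def res(v,w=True):
        C=np.c_[v[0]+.017*np.cos(th),v[1]+.017*np.sin(th),np.full(361,v[2])]
        r=[]
        for L,f in((Wl,fproj),(Sl,proj)):
            for cam,pts in L:
                P=np.array([f(cam,c) for c in C])
                for q in pts:
                    d=np.linalg.norm(P-q,axis=1);k=d.argmin()
                    t=P[(k+1)%360]-P[k-1 if k else 359];t/=np.linalg.norm(t)
                    r.append(t[0]*(q[1]-P[k][1])-t[1]*(q[0]-P[k][0]))
        return np.array(r)
    s=least_squares(res,[.463,-.285,.297],diff_step=1e-3);return s.x,res(s.x)
E
python3 - <<'E'
from eye import *
p=snap('wrist','w10.png');s=snap('side','s10.png')
import pickle;pickle.dump((p,s),open('ps10.pkl','wb'))
d=np.abs(cv2.imread('pics/w9.png').astype(int)-cv2.imread('pics/w10.png')).mean();print('diff',d,bot.get_obs()['ee_pos'])
a=p['image'][15:80,10:80,::-1]
cv2.imwrite('pics/w10z.png',cv2.resize(a,(646,600),interpolation=cv2.INTER_CUBIC))
E
```

```text
diff 9.296989795918368 [ 0.58007827 -0.09423364  0.33783081]
```

View pics/w10z.png

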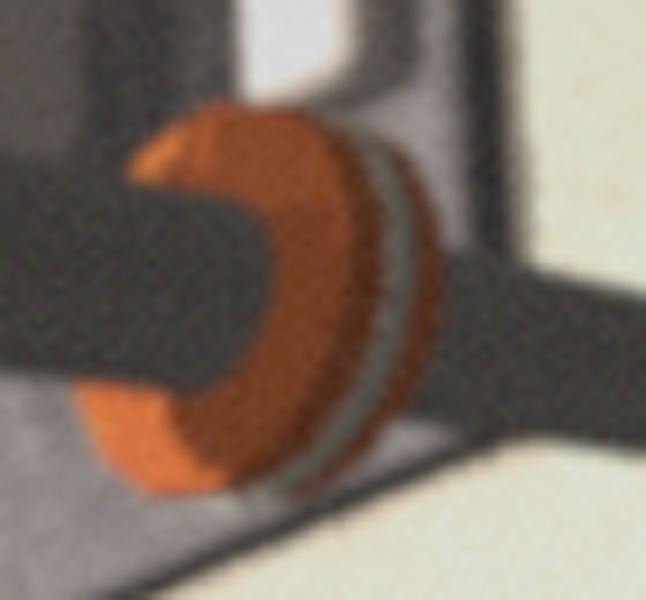

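Run:
```python
from eye import *
import pickle;p,s=pickle.load(open('ps10.pkl','rb'))
w=(np.array([(370,140),(388,180),(402,240),(398,300),(378,370),(340,430),(285,480)],float)+.5)/(646/70)-.5+[10,15]
b=(np.array([(240,360),(340,362),(430,358),(213,345),(462,338)],float)+.5)/25-.5+[285,108]
for W,S in(([(p,w)],[(s,b)]),([(p,w)],[]),([],[(s,b)])):
    x,r=fit(W,S);print(x.round(4),r.round(2))
# rod top in both
o=bot.get_obs();print(fproj(p,[.580,-.0943,.2761]),proj(s,[.580,-.0943,.2761]))
cv2.imwrite('pics/w10r.png',cv2.resize(p['image'][170:235,250:310,::-1],(600,650)[:2],interpolation=cv2.INTER_CUBIC)[:600])
cv2.imwrite('pics/s10r.png',cv2.resize(s['image'][145:195,235:275,::-1],(480,600),interpolation=cv2.INTER_CUBIC))
```

```text
[ 0.4633 -0.2933  0.2949] [ 0.19 -0.26  0.02  0.05  0.17 -0.12 -0.18  0.42 -0.3  -0.03  0.51 -0.26]
[ 0.463  -0.2946  0.2933] [ 0.18 -0.28 -0.01  0.03  0.18 -0.06 -0.04]
[ 0.4586 -0.106   0.3778] [ 0.16 -0.18  0.19 -0.08 -0.08]
[277.81359832 214.21224917] [252.66533594 156.20973515]
```

View pics/s10r.png

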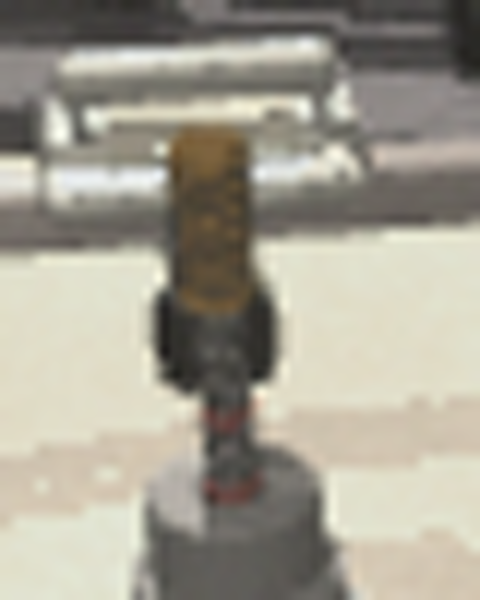

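View pics/w10r.png

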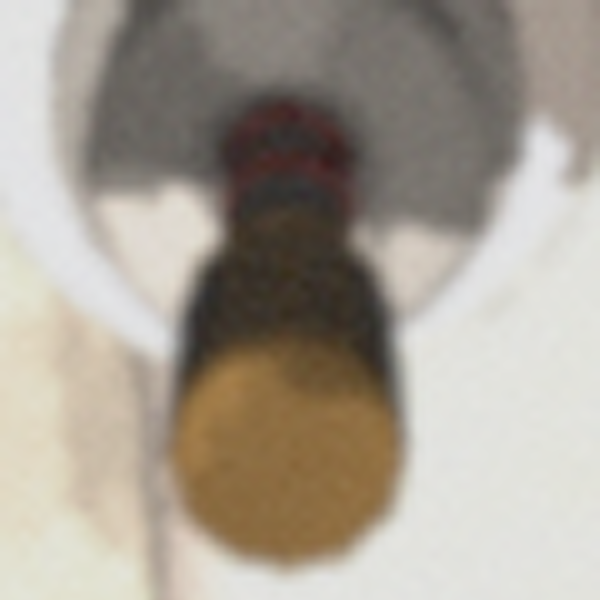

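Call:
step_arm:
  dr:
    - [0,0,0]
    - [0,0,0]
    - [0,0,0]
    - [0,0,0]
    - [0,0,0]
    - [0,0,0]
    - [0,0,0]
    - [0,0,0]
  xyz:
    - [0.03,0.5,0]
    - [0.1,1.5,0]
    - [0.16,2.5,0.1]
    - [0.22,3.4,0.6]
    - [0.28,4.2,1.2]
    - [0.3,4.6,1.8]
    - [0.31,4.67,2.2]
    - [0.31,4.67,2.2]
  gripper: [0.7,0.7,0.8,1,1,1,1,1]
  squeeze: 40

```text
time: 15.85
ee_pos: [0.5449, 0.0904, 0.2481]
tcp_rot: [-180.0, -0.2, -173.2]
wrist_force: [-0.6, -0.2, -0.8]
opening: 0.0852
```

Call:
step_arm:
  dr:
    - [0,0,0]
    - [0,0,0]
    - [0,0,0]
    - [0,0,0]
    - [0,0,0]
    - [0,0,0]
    - [0,0,0]
    - [0,0,0]
  xyz:
    - [0,0,0]
    - [0,0,0]
    - [0,0,0]
    - [0,0,0]
    - [0,0,0]
    - [0,0,0]
    - [0,0,0]
    - [0,0,0]
  gripper: [1,1,1,1,1,1,1,1]

```text
time: 16.65
ee_pos: [0.5461, 0.0898, 0.2505]
tcp_rot: [-180.0, -0.0, -173.3]
wrist_force: [0.1, -0.3, -0.2]
opening: 0.0851
```

Run:
```python
from h import *
p=snap('wrist','w11.png')
plan(.546,.0895,.114,187)
for z in[.154,.104]:print(fproj(p,[.546,.0895,z]))
```

```text
t 16.7 pos [0.5461 0.0898 0.2505] rot [ 180.     -0.   -173.29] F [ 0.71 -0.65  0.09] op 0.0854 q [ 9.3  6.6 16.5 99.9  0.   2.6]
shift [ 0.004 -0.007  3.412] dr [ 0.    -0.    -0.005] q6 then 177.7
[277.62551129 200.65781615]
[277.69896908 186.52174149]
```

View pics/w11.png

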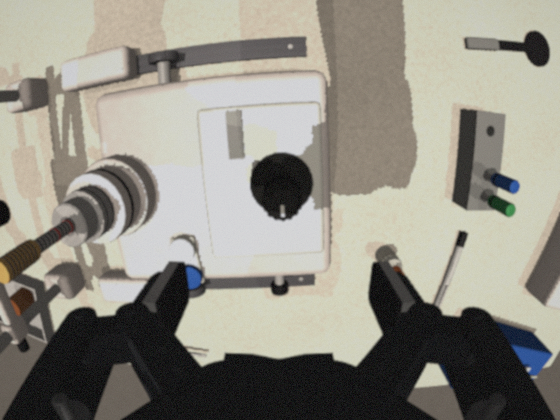

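Run:
```python
from h import *
i=cv2.imread('pics/w11.png')[140:230,235:325]
i=cv2.convertScaleAbs(i,alpha=2.5,beta=10)
cv2.imwrite('pics/w11z.png',cv2.resize(i,(600,600),interpolation=cv2.INTER_CUBIC))
```

```text
(no output)
```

View pics/w11z.png

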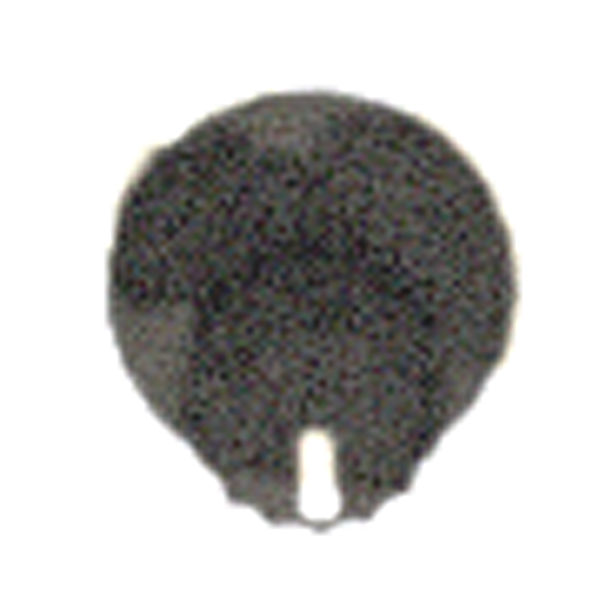

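Call:
step_arm:
  dr:
    - [0,0,0]
    - [0,0,0]
    - [0,0,0]
    - [0,0,0]
    - [0,0,0]
    - [0,0,0]
    - [0,0,0]
    - [0,0,0]
  xyz:
    - [0.01,0.08,0.3]
    - [0.01,0.08,0.9]
    - [0.01,0.08,1.6]
    - [0.01,0.08,2.3]
    - [0.01,0.08,2.9]
    - [0.01,0.08,3.3]
    - [0.01,0.08,3.4]
    - [0.01,0.08,3.4]
  gripper: [1,1,1,1,1,1,1,1]

```text
time: 17.5
ee_pos: [0.5451, 0.0929, 0.1143]
tcp_rot: [-180.0, -0.0, -173.3]
wrist_force: [0.9, -0.5, 0.6]
opening: 0.0853
```

Run:
```python
from h import *
p=snap('wrist','w12.png')
plan(.546,.093,.114,187)
e=bot.get_obs()['ee_pos']
for z in[.154,.104]:print(fproj(p,[e[0],e[1],z]))
i=cv2.convertScaleAbs(p['image'][170:330,160:400,::-1],alpha=2.5,beta=10)
cv2.imwrite('pics/w12z.png',cv2.resize(i,(800,533),interpolation=cv2.INTER_CUBIC))
```

```text
t 17.55 pos [0.5455 0.093  0.1152] rot [ 1.8000e+02  3.0000e-02 -1.7328e+02] F [-0.73 -0.98  0.28] op 0.0855 q [ 9.7  4.5 -0.8 84.6 -0.   3. ]
shift [-0.011 -0.001  0.03 ] dr [ 0.      0.0005 -0.005 ] q6 then 177.3
[277.84917634 286.982823  ]
[277.91272015 242.58553545]
```

View pics/w12z.png

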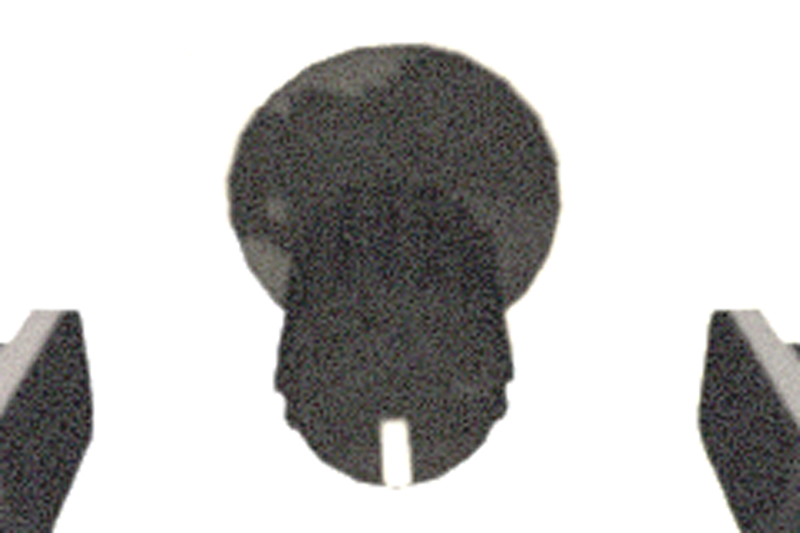

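Call:
step_arm:
  dr:
    - [0,0,0]
    - [0,0,0]
    - [0,0,0]
    - [0,0,0]
    - [0,0,0]
    - [0,0,0]
    - [0,0,0]
    - [0,0,0]
  xyz:
    - [0,0,0]
    - [0,0,0]
    - [0,0,0]
    - [0,0,0]
    - [0,0,0]
    - [0,0,0]
    - [0,0,0]
    - [0,0,0]
  gripper: [0.7,0.55,0.45,0.35,0.25,0.25,0.25,0.25]
  squeeze: 70

```text
time: 18.35
ee_pos: [0.5457, 0.0927, 0.1154]
tcp_rot: [-180.0, 0.1, -173.3]
wrist_force: [-1.9, -2.8, 5.8]
opening: 0.0302
```

Call:
step_arm:
  dr:
    - [0,0,0.08]
    - [0,0,0.2]
    - [0,0,0.33]
    - [0,0,0.46]
    - [0,0,0.59]
    - [0,0,0.7]
    - [0,0,0.78]
    - [0,0,0.8]
  xyz:
    - [0,0,0]
    - [0,0,0]
    - [0,0,0]
    - [0,0,0]
    - [0,0,0]
    - [0,0,0]
    - [0,0,0]
    - [0,0,0]
  gripper: [0.25,0.25,0.25,0.25,0.25,0.25,0.25,0.25]
  squeeze: 70

```text
time: 19.15
ee_pos: [0.5463, 0.095, 0.1154]
tcp_rot: [179.7, -0.0, 140.8]
wrist_force: [2.8, 10.3, 3.1]
opening: 0.0303
```

Run:
```python
from h import *
p=snap('wrist','w13.png');s=snap('side','s13.png')
o=bot.get_obs();print(o['ee_pos'],o['tcp_rot'],o['wrist_force'],o['torque'],o['q'])
i=cv2.convertScaleAbs(p['image'][170:330,160:400,::-1],alpha=2.5,beta=10)
cv2.imwrite('pics/w13z.png',cv2.resize(i,(800,533),interpolation=cv2.INTER_CUBIC))
cv2.imwrite('pics/s13z.png',cv2.resize(s['image'][100:200,220:320,::-1],None,fx=6,fy=6,interpolation=cv2.INTER_CUBIC))
```

```text
[0.54630248 0.09496557 0.11540271] [ 1.79739300e+02 -2.73405901e-02  1.40939443e+02] [2.67946933 9.8577257  2.89449882] [ 1.8502386  -0.39325114  0.2367451 ] [ 9.75493608  4.52954716 -0.78289725 84.50935712  0.19224325 48.81585465]
```

View pics/w13z.png

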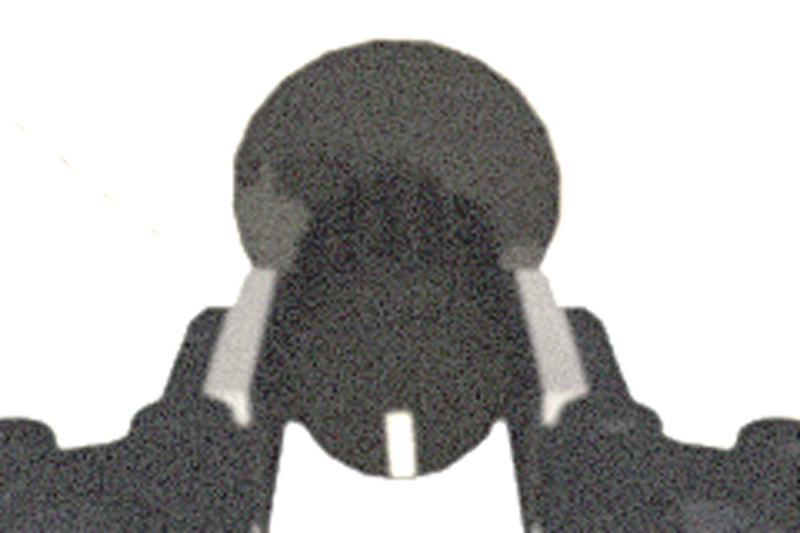

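View pics/s13z.png

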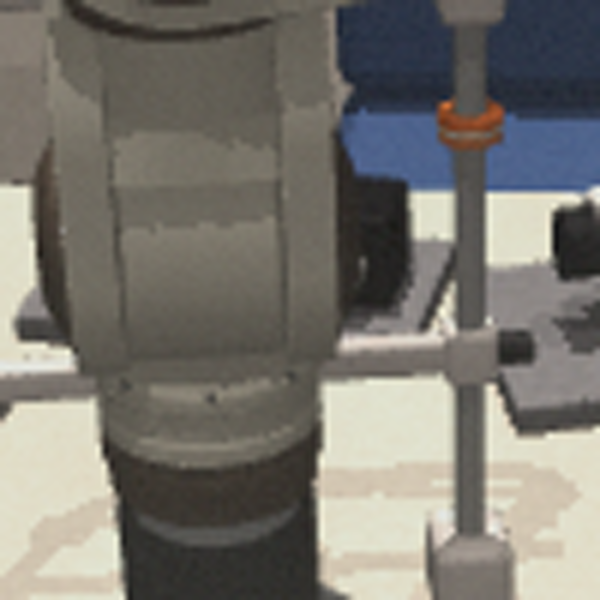

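Call:
step_arm:
  dr:
    - [0,0,0.08]
    - [0,0,0.21]
    - [0,0,0.35]
    - [0,0,0.5]
    - [0,0,0.65]
    - [0,0,0.8]
    - [0,0,0.92]
    - [0,0,1.0]
  xyz:
    - [0.02,0.05,0]
    - [0.02,0.06,0]
    - [0.01,0.07,0]
    - [0,0.08,0]
    - [0,0.09,0]
    - [-0.01,0.1,0]
    - [-0.01,0.11,0]
    - [-0.01,0.11,0]
  gripper: [0.25,0.25,0.25,0.25,0.25,0.25,0.25,0.25]
  squeeze: 70

```text
time: 20.05
ee_pos: [0.5493, 0.0963, 0.1154]
tcp_rot: [179.9, -0.0, 83.3]
wrist_force: [2.7, 0.2, 4.2]
opening: 0.0306
```

Run:
```python
from h import *
p=snap('wrist','w14.png');s=snap('top','t14.png')
o=bot.get_obs();print(o['ee_pos'],o['tcp_rot'],o['wrist_force'],o['torque'],o['q'],o['time'])
i=cv2.convertScaleAbs(p['image'][170:330,160:400,::-1],alpha=2.5,beta=10)
cv2.imwrite('pics/w14z.png',cv2.resize(i,(800,533),interpolation=cv2.INTER_CUBIC))
```

```text
[0.54925295 0.0963375  0.11537032] [ 1.79879743e+02 -4.66774948e-02  8.35304794e+01] [2.31356908 0.98311717 5.66010872] [ 0.13447976 -0.40780193  0.01829119] [ 9.94238797e+00  5.01245191e+00 -2.70802924e-01  8.45881999e+01
  1.07981072e-02  1.06411970e+02] 20.15
```

View pics/w14z.png

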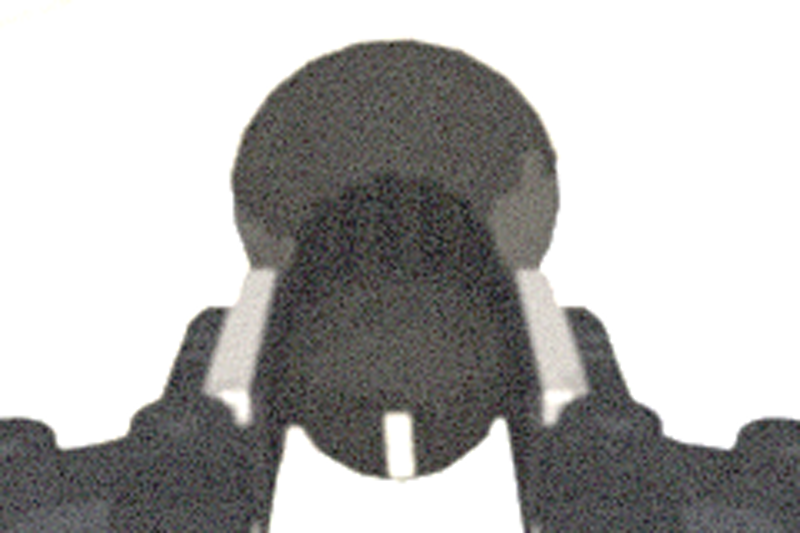

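View pics/w14.png

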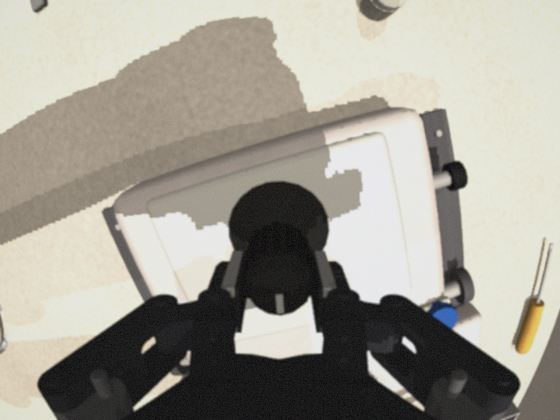

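Call:
step_arm:
  dr:
    - [0,0,0]
    - [0,0,0]
    - [0,0,0]
    - [0,0,0]
    - [0,0,0]
    - [0,0,0]
    - [0,0,0]
    - [0,0,0]
  xyz:
    - [0,0,0]
    - [0,0,0]
    - [0,0,0]
    - [0,0,0]
    - [0,0,0]
    - [0,0,-0.1]
    - [0,0,-0.4]
    - [0,0,-1.0]
  gripper: [0.4,0.6,0.8,1,1,1,1,1]
  squeeze: 40

```text
time: 20.95
ee_pos: [0.5477, 0.0959, 0.1543]
tcp_rot: [-179.9, 0.0, 83.6]
wrist_force: [0.4, -0.8, 0.0]
opening: 0.0854
```

Call:
step_arm:
  dr:
    - [0,0,-0.1]
    - [0,0,-0.2]
    - [0,0,-0.35]
    - [0,0,-0.5]
    - [0,0,-0.65]
    - [0,0,-0.8]
    - [0,0,-0.95]
    - [0,0,-1.1]
  xyz:
    - [0,0,-1]
    - [0,0,-2]
    - [0,0,-3]
    - [0,0,-4]
    - [0,0,-5]
    - [0,0,-5.6]
    - [0,0,-6]
    - [0,0,-6]
  gripper: [1,1,1,1,1,1,1,1]

```text
time: 21.75
ee_pos: [0.5485, 0.0961, 0.3977]
tcp_rot: [179.8, 0.2, 147.0]
wrist_force: [-0.1, -0.7, -0.1]
opening: 0.0856
```

Run:
```python
from h import *
s=snap('side','s15.png')
plan(.575,-.03,.36,187)
cv2.imwrite('pics/s15z.png',cv2.resize(s['image'][100:200,220:320,::-1],None,fx=6,fy=6,interpolation=cv2.INTER_CUBIC))
print((proj(s,[.58,-.0943,.2941])-[219.6,99.6])*6)
```

```text
t 21.8 pos [0.5486 0.0961 0.3966] rot [1.7988e+02 1.3000e-01 1.4750e+02] F [ 0.77 -0.24 -0.37] op 0.0851 q [  9.9  16.7  46.  119.1  -0.   42.4]
shift [-2.249 -2.306  0.914] dr [ 0.0012  0.0029 -0.6894] q6 then 190.0
[195.68489819 303.84994948]
```

View pics/s15z.png

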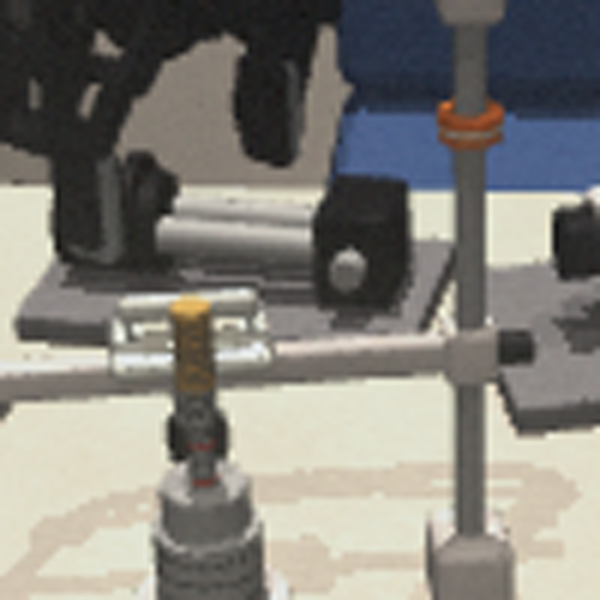

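Run:
```python
from h import *
plan(.53,-.075,.36,187)
```

```text
t 21.8 pos [0.5486 0.0961 0.3966] rot [1.7988e+02 1.3000e-01 1.4750e+02] F [ 0.77 -0.24 -0.37] op 0.0851 q [  9.9  16.7  46.  119.1  -0.   42.4]
shift [-1.905 -3.859  0.91 ] dr [ 0.0012  0.0029 -0.6894] q6 then 195.1
```

Call:
step_arm:
  dr:
    - [0,0,-0.1]
    - [0,0,-0.2]
    - [0,0,-0.3]
    - [0,0,-0.4]
    - [0,0,-0.5]
    - [0,0,-0.6]
    - [0,0,-0.69]
    - [0,0,-0.69]
  xyz:
    - [-0.2,-0.4,0.1]
    - [-0.5,-1.0,0.3]
    - [-0.9,-1.8,0.5]
    - [-1.3,-2.6,0.7]
    - [-1.6,-3.3,0.8]
    - [-1.85,-3.75,0.9]
    - [-1.9,-3.85,0.9]
    - [-1.9,-3.85,0.9]
  gripper: [1,1,1,1,1,1,1,1]

```text
time: 22.6
ee_pos: [0.5267, -0.0752, 0.3589]
tcp_rot: [-180.0, 0.0, -174.0]
wrist_force: [-0.4, -0.2, -0.1]
opening: 0.0855
```

Call:
step_arm:
  dr:
    - [0,0,0]
    - [0,0,0]
    - [0,0,0]
    - [0,0,0]
    - [0,0,0]
    - [0,0,0]
    - [0,0,0]
    - [0,0,0]
  xyz:
    - [0,0,0]
    - [0,0,0]
    - [0,0,0]
    - [0,0,0]
    - [0,0,0]
    - [0,0,0]
    - [0,0,0]
    - [0,0,0]
  gripper: [1,1,1,1,1,1,1,1]

```text
time: 23.4
ee_pos: [0.5271, -0.0743, 0.3585]
tcp_rot: [180.0, 0.0, -173.9]
wrist_force: [-0.5, 0.5, 0.3]
opening: 0.0857
```

Run:
```python
from h import *
import pickle
p=snap('wrist','w16.png');s=snap('side','s16.png');pickle.dump((p,s),open('ps16.pkl','wb'))
print(bot.get_obs()['ee_pos'])
c=fproj(p,[.463,-.2935,.295]);print(c,fproj(p,[.58,-.0943,.2941]))
x0,y0=int(max(c[0]-35,0)),int(max(c[1]-32,0));print(x0,y0)
cv2.imwrite('pics/w16z.png',cv2.resize(p['image'][y0:y0+60,x0:x0+70,::-1],(700,600),interpolation=cv2.INTER_CUBIC))
cv2.imwrite('pics/w16r.png',cv2.resize(p['image'][140:260,240:400,::-1],(800,600),interpolation=cv2.INTER_CUBIC))
```

```text
[ 0.52717446 -0.07430582  0.35849967]
[ 31.35053514 115.09893118] [246.15097066 272.52103215]
0 83
```

View pics/w16z.png

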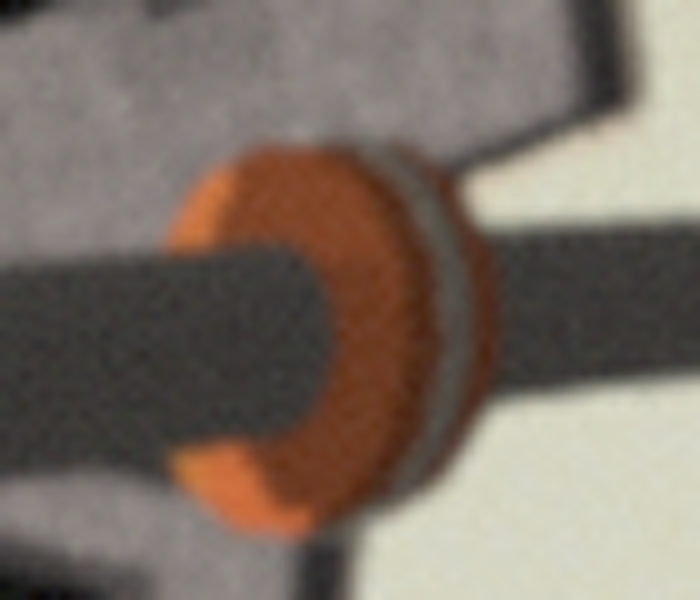

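View pics/w16.png

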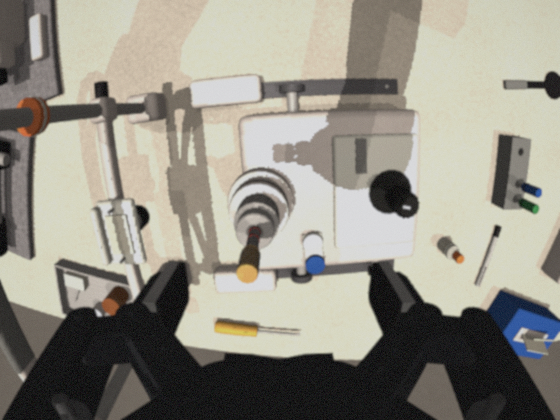

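Run:
```python
from eye import *
import pickle;p,s=pickle.load(open('ps10.pkl','rb'));p2,s2=pickle.load(open('ps16.pkl','rb'))
w=(np.array([(370,140),(388,180),(402,240),(398,300),(378,370),(340,430),(285,480)],float)+.5)/(646/70)-.5+[10,15]
w2=(np.array([(378,155),(415,195),(443,245),(458,310),(450,380),(425,450),(390,495)],float)+.5)/10-.5+[0,83]
b=(np.array([(240,360),(340,362),(430,358),(213,345),(462,338)],float)+.5)/25-.5+[285,108]
for W,S in(([(p,w),(p2,w2)],[(s,b)]),([(p,w),(p2,w2)],[]),([(p2,w2)],[]),([(p2,w2)],[(s,b)])):
    x,r=fit(W,S);print(x.round(4),r.round(2))
cv2.imwrite('pics/w16r.png',cv2.resize(p2['image'][210:290,200:300,::-1],(750,600),interpolation=cv2.INTER_CUBIC))
```

```text
[ 0.4636 -0.293   0.2955] [ 0.44 -0.02  0.21  0.19  0.25 -0.11 -0.29 -0.43 -0.59 -0.14  0.25 -0.07
 -0.15 -0.27  0.5  -0.17  0.12  0.55 -0.1 ]
[ 0.4637 -0.2918  0.297 ] [ 0.21 -0.14  0.19  0.24  0.35  0.03 -0.14 -0.31 -0.47 -0.04  0.31 -0.06
 -0.22 -0.43]
[ 0.4642 -0.3013  0.2857] [ 0.15 -0.3  -0.02  0.28 -0.05 -0.06  0.  ]
[ 0.4639 -0.2943  0.2942] [-0.05 -0.27  0.11  0.43  0.05 -0.12 -0.31  0.28 -0.38 -0.05  0.34 -0.23]
```

View pics/w16r.png

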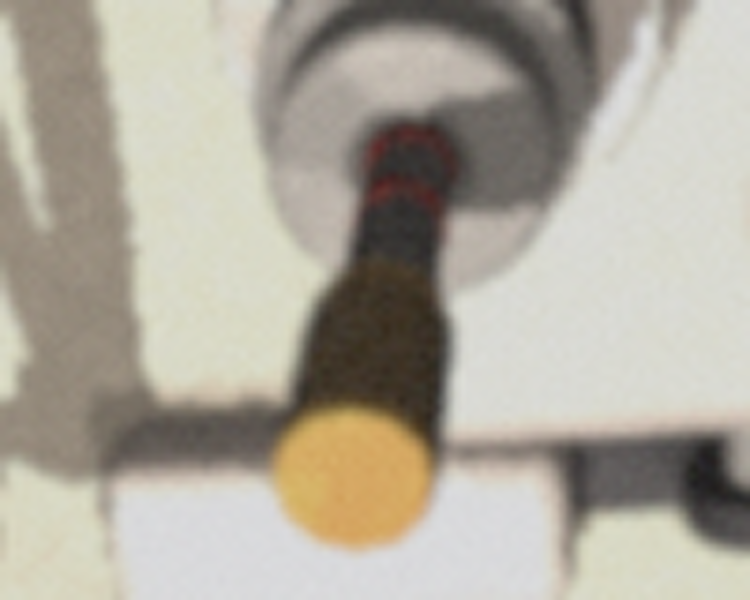

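Run:
```python
from eye import *
import pickle;p,s=pickle.load(open('ps16.pkl','rb'))
th=np.linspace(0,2*np.pi,73)
def ov(cam,f,c,r,z,x0,y0,w,h,k):
    i=cv2.resize(cam['image'][y0:y0+h,x0:x0+w,::-1],(w*k,h*k),interpolation=cv2.INTER_CUBIC)
    P=np.array([f(cam,[c[0]+r*np.cos(t),c[1]+r*np.sin(t),z]) for t in th])
    P=((P-[x0,y0]+.5)*k-.5).astype(int)
    cv2.polylines(i,[P.reshape(-1,1,2)],True,(0,255,0),1);return i
a=ov(s,proj,(.580,-.0943),.009,.2941,240,140,24,24,16)
b=ov(s,proj,(.4635,-.2935),.017,.2945,286,108,24,24,16)
cv2.imwrite('pics/ov.png',np.hstack([a,b]))
c=ov(p,fproj,(.580,-.0943),.009,.2941,230,255,36,36,12);cv2.imwrite('pics/ovw.png',c)
```

```text
(no output)
```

View pics/ov.png

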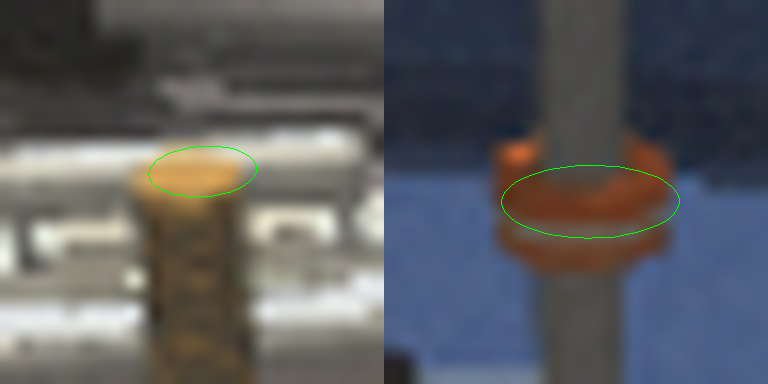

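View pics/ovw.png

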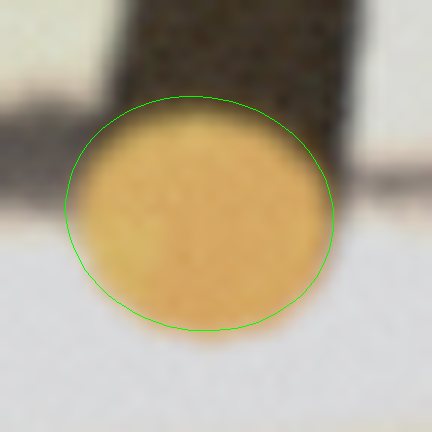

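Run:
```python
from h import *
plan(.5485,.0933,.115,187)
```

```text
t 23.5 pos [ 0.5272 -0.0743  0.3585] rot [-180.      0.   -173.86] F [-0.36 -0.3  -0.15] op 0.0854 q [ -8.    9.4  32.3 112.9  -0.  -14.2]
shift [-0.978  4.109  6.087] dr [-0.      0.0001 -0.015 ] q6 then 177.3
```

Call:
step_arm:
  dr:
    - [0,0,0]
    - [0,0,0]
    - [0,0,0]
    - [0,0,0]
    - [0,0,0]
    - [0,0,0]
    - [0,0,0]
    - [0,0,0]
  xyz:
    - [-0.1,0.5,0]
    - [-0.35,1.5,0]
    - [-0.6,2.5,0]
    - [-0.8,3.4,0.3]
    - [-0.95,4.0,0.9]
    - [-0.98,4.11,1.8]
    - [-0.98,4.11,2.7]
    - [-0.98,4.11,3.2]
  gripper: [1,1,1,1,1,1,1,1]

```text
time: 24.3
ee_pos: [0.5477, 0.0937, 0.2273]
tcp_rot: [-180.0, -0.2, -173.8]
wrist_force: [-0.5, 1.7, -0.6]
opening: 0.0859
```

Call:
step_arm:
  dr:
    - [0,0,0]
    - [0,0,0]
    - [0,0,0]
    - [0,0,0]
    - [0,0,0]
    - [0,0,0]
    - [0,0,0]
    - [0,0,0]
  xyz:
    - [0,0,0]
    - [0,0,0.5]
    - [0,0,1.2]
    - [0,0,1.9]
    - [0,0,2.5]
    - [0,0,2.8]
    - [0,0,2.88]
    - [0,0,2.88]
  gripper: [1,1,1,1,1,1,1,1]

```text
time: 25.1
ee_pos: [0.549, 0.0934, 0.1164]
tcp_rot: [180.0, 0.1, -173.9]
wrist_force: [-0.6, 0.2, 0.1]
opening: 0.0856
```

Run:
```python
from h import *
p=snap('wrist','w17.png')
plan(.5485,.0933,.115,187)
i=cv2.convertScaleAbs(p['image'][170:330,160:400,::-1],alpha=2.5,beta=10)
cv2.imwrite('pics/w17z.png',cv2.resize(i,(800,533),interpolation=cv2.INTER_CUBIC))
```

```text
t 25.15 pos [0.5492 0.0934 0.1168] rot [ 1.7999e+02  1.0000e-01 -1.7386e+02] F [0.46 0.37 0.05] op 0.0853 q [ 9.7  5.  -0.2 84.8 -0.   3.5]
shift [ 0.019 -0.001  0.046] dr [ 0.0001  0.0018 -0.0151] q6 then 177.3
```

View pics/w17z.png

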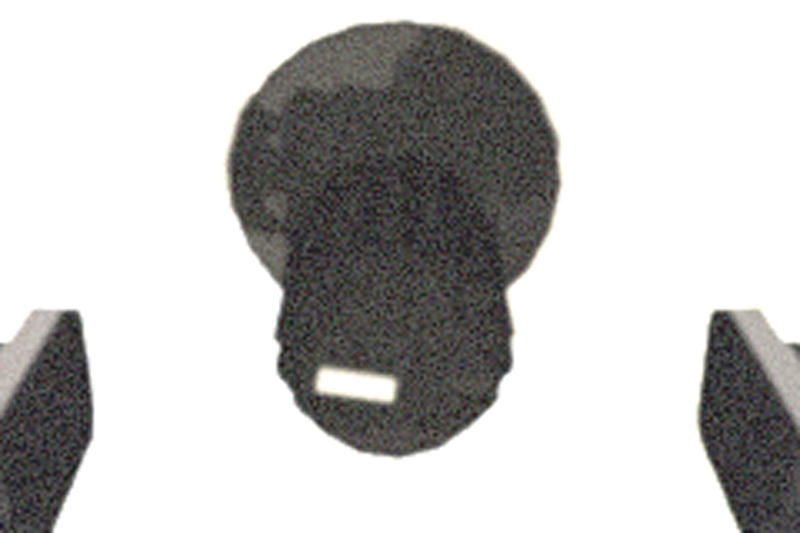

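Call:
step_arm:
  dr:
    - [0,0,0]
    - [0,0,0]
    - [0,0,0]
    - [0,0,0]
    - [0,0,0]
    - [0,0,0]
    - [0,0,0]
    - [0,0,0]
  xyz:
    - [0,0,0]
    - [0,0,0]
    - [0,0,0]
    - [0,0,0]
    - [0,0,0]
    - [0,0,0]
    - [0,0,0]
    - [0,0,0]
  gripper: [0.7,0.55,0.45,0.35,0.25,0.25,0.25,0.25]
  squeeze: 70

```text
time: 25.95
ee_pos: [0.5488, 0.093, 0.1161]
tcp_rot: [-180.0, 0.1, -173.9]
wrist_force: [-1.2, -2.4, 5.8]
opening: 0.03
```

Call:
step_arm:
  dr:
    - [0,0,0.03]
    - [0,0,0.08]
    - [0,0,0.13]
    - [0,0,0.17]
    - [0,0,0.18]
    - [0,0,0.18]
    - [0,0,0.18]
    - [0,0,0.18]
  xyz:
    - [0,0,0]
    - [0,0,0]
    - [0,0,0]
    - [0,0,0]
    - [0,0,0]
    - [0,0,0]
    - [0,0,0]
    - [0,0,0]
  gripper: [0.25,0.25,0.25,0.25,0.25,0.25,0.25,0.25]
  squeeze: 70

```text
time: 26.75
ee_pos: [0.5488, 0.0931, 0.1161]
tcp_rot: [-180.0, 0.1, 175.8]
wrist_force: [-1.4, -2.4, 6.1]
opening: 0.0303
```

Call:
step_arm:
  dr:
    - [0,0,0]
    - [0,0,0]
    - [0,0,0]
    - [0,0,0]
    - [0,0,0]
    - [0,0,0]
    - [0,0,0]
    - [0,0,0]
  xyz:
    - [0,0,0]
    - [0,0,0]
    - [0,0,0]
    - [0,0,0]
    - [0,0,0]
    - [0,0,-0.1]
    - [0,0,-0.4]
    - [0,0,-1.0]
  gripper: [0.4,0.6,0.8,1,1,1,1,1]
  squeeze: 40

```text
time: 27.55
ee_pos: [0.5478, 0.0932, 0.155]
tcp_rot: [-180.0, -0.1, 175.8]
wrist_force: [1.2, -0.1, -0.2]
opening: 0.0855
```

Call:
step_arm:
  dr:
    - [0,0,0]
    - [0,0,0]
    - [0,0,0]
    - [0,0,0]
    - [0,0,0]
    - [0,0,0]
    - [0,0,0]
    - [0,0,0]
  xyz:
    - [0,0,-1]
    - [0,0,-2]
    - [0,0,-3]
    - [0,0,-4]
    - [0,0,-5]
    - [0,0,-5.7]
    - [0,0,-6]
    - [0,0,-6]
  gripper: [1,1,1,1,1,1,1,1]

```text
time: 28.35
ee_pos: [0.5487, 0.0934, 0.3978]
tcp_rot: [179.9, 0.2, 175.8]
wrist_force: [-0.5, -0.9, -0.4]
opening: 0.0849
```

Run:
```python
from h import *
s=snap('side','s18.png');w=snap('wrist','w18.png')
plan(.575,-.03,.36,187)
cv2.imwrite('pics/s18z.png',cv2.resize(s['image'][100:200,220:320,::-1],None,fx=6,fy=6,interpolation=cv2.INTER_CUBIC))
th=np.linspace(0,2*np.pi,73)
def ov(cam,f,c,r,z,x0,y0,w,h,k):
    i=cv2.resize(cam['image'][y0:y0+h,x0:x0+w,::-1],(w*k,h*k),interpolation=cv2.INTER_CUBIC)
    P=np.array([f(cam,[c[0]+r*np.cos(t),c[1]+r*np.sin(t),z]) for t in th])
    P=((P-[x0,y0]+.5)*k-.5).astype(int)
    cv2.polylines(i,[P.reshape(-1,1,2)],True,(0,255,0),1);return i
a=ov(s,proj,(.580,-.0943),.009,.296,240,140,24,24,16)
b=ov(s,proj,(.4635,-.2935),.017,.296,286,108,24,24,16)
cv2.imwrite('pics/ov2.png',np.hstack([a,b]))
```

```text
t 28.45 pos [0.5487 0.0934 0.3952] rot [1.8000e+02 2.0000e-02 1.7583e+02] F [-0.92  0.44  0.11] op 0.0855 q [  9.7  16.7  45.9 119.1   0.   13.8]
shift [-0.88  -3.028  0.879] dr [ 0.      0.0003 -0.195 ] q6 then 190.0
```

View pics/ov2.png

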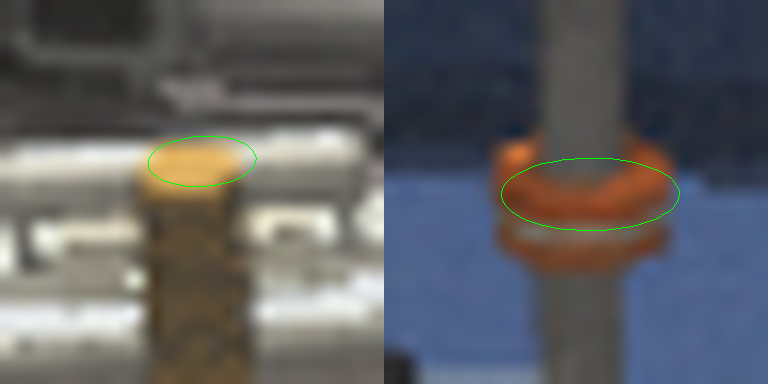

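View pics/w18.png

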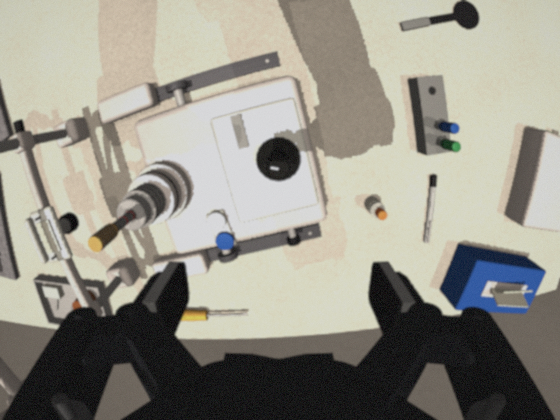

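View pics/s18.png

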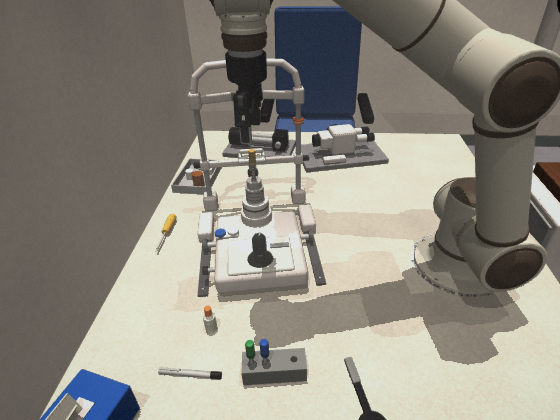

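```bash
python3 -c "
from workcell import bot
print(bot.job_done(), bot.get_obs()['time'])"
```

```text
the job is handed in; nothing more can be done
the job is handed in; nothing more can be done
```

I handed the job in at about 28.5 s of the 64 s. The rod stands in the bore, bottomed and let go, with its top within about 2 mm of the white line by my measurements. No verdict came back.

- **Seating the rod:** I gripped it by the brass head, lifted it out of the block and lowered it into the bore with almost no side force. I then pressed until it stopped hard at about 25 N. The tip is about 49 mm below the mouth, so about 91 mm stands out. The red 50 mm ring sits right at the mouth, which agrees.
- **Raising the column:** I turned the joystick clockwise 1.80 rad, with no slip seen at its white mark. I then gripped it again for a further 0.18 rad, because the side camera showed the top a few millimetres low.
- **Final height:** by arm position and joystick turn, the rod top is at about 0.296 m. The line measured 0.294 to 0.296 m with the wrist and side cameras together.
- **Checks that disagreed:**
  - The side camera shows the rod top about 0.4 pixel lower than calculated, which is about 1.5 mm. It may therefore be up to 2 mm off level, either way, against the 5 mm allowed.
  - One fit of the ring from a single wrist view gave 0.286 m. I set it aside because it put the ring about 8 mm from where the head rest's geometry says it should be.
- **Other things:** in the last pictures the drivers, bottle, pen light, occluder and lens case look undisturbed. The open gripper is clear of everything, about 0.4 m above the table.

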